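Close a grease separator with its hook-in cover

ROBOT

A 7-joint arm with a two-finger parallel gripper is mounted at the origin on the work surface; the furniture and walls round the work are solid. World frame = base frame: x ahead of the robot, y to its left, z up, the work surface at z = 0. Lengths are in m, angles in rad, forces in N, time in s.
With the tool pointing down it reaches from about 0.4 to 0.9 m from the base axis. Payload 5.5 kg.
Tool frame: the origin (TCP) lies midway between the tips of the shut fingers; the grasp point (between the pads) lies 19 mm behind it (arm.tcp_to_grasp is the y of the grasp point in the tool frame, in m); y points along the fingers, x is the direction in which the jaws open and shut, and the axes are right-handed (so a half turn about y gives the same grasp; the last joint's range is limited). The gripper opens to 85 mm and grips with 20 to 120 N. Pads are 22 mm wide; open, the fingers measure 114 mm over their backs; the gripper's body (76 mm by 85 mm) begins 54 mm behind the grasp point. The pads swing forward as they close: fully open they stand 13 mm farther back than shut.
Start: joints at [1.529, 0.501, -0.427, 1.55, 0.221, 1.138, -0.21], TCP at [0.195, -0.62, 0.231] pointing down, gripper open.
Joint ranges: [-2.88, 2.88], [-0.31, 2.03], [-1.54, 1.56], [0.2, 2.42], [-1.41, 4.55], [0.19, 2.02], [-2.57, 2.57]. Speed limits (rad/s): [2.57, 2.57, 3.14, 3.14, 3.14, 3.14, 3.14].

INTERFACE

Orientations are given as a rotation vector (axis times angle).
In Python, from cell import status, camera, calibration, arm gives the robot as it stands.
- The arm moves only by the tool play_rows, never from a script. Its argument "targets" is text: rows parted by semicolons, each of 7 numbers parted by spaces: the turn, a rotation vector about the world's x, y, z in degrees, then the shift along the world's x, y, z in units of 50 mm (1.0 is 50 mm), then the opening in per cent of the stroke, from 0 (shut) to 100 (fully open). A call has 1 to 10 rows; each row shifts and turns the pose as measured when the row begins; what a row does not reach is not made up. A row lasts 1/10 s, in which the tool goes at most 50 mm and 8.59 degrees, less where a joint would pass 70% of its speed; a pose out of reach is approached as far as the arm can. A call is refused whole if a number of a shift passes 1 or a number of a turn 8.59, either way. A call with a gripper value outside its range is refused whole. The fingers move at their own pace and stop on an object; "grip_force" is the grip in N (left out, the last holds). Time passes only in rows, so rows that do not move let the fingers close. It gives the time, the measured TCP pose, the force and the opening at its end, in the units of the state.
- status.get_obs(): the state, without advancing time (a new reading comes with each control period).
- camera(name): name is "scene" or "top" or "wrist"; returns the picture (480x640x3 uint8, blue, green, red); there is no depth.
- calibration(name): a dict with "fx", "fy", "cx", "cy" (pixels), "R" (3x3) and "t" (3): a world point X has camera coordinates R X + t; the wrist camera has in their place "tool_from_camera" (4x4, takes a point from camera to tool coordinates, whose origin is the TCP and whose axes are the tool frame's). Camera axes: x right, y down, z forward; pixel columns grow to the right and rows downward; lengths in m; the calibration is good to about 2 mm. The wrist camera is an equidistant fisheye: a pixel r from the principal point sees the ray r / f radians off the axis. A picture is of the moment at which its call begins: read the wrist's pose just before it. calibration takes no time and is no camera call.
- arm.hand_in(): hands the job in, once; it reports no verdict.
The state is a dict: "time_s": time; "joints": joint angles; "joint_vel": joint speeds; "tau": joint torques, N m; "eef_pos": TCP position; "tcp_rot": TCP orientation; "contact_force": force on the tool from outside, world axes, zero at the start; "torque": the same for the moment, N m; "gripper_width": opening from 0.0 (shut) to 1.0 (fully open).
Only numpy, scipy, OpenCV 4.12 (cv2) and the standard library are available. Lean on these libraries where they do the work, as an engineer would, in place of code of your own. Each camera call takes 0.05 s, during which the arm holds its last target.

TASK

Close up the small grease separator box: swing its catch fully clear of the opening, take the cover from the sloping stand, hook the cover's tongue under the box's lip while the cover is tilted, and swing the other end down so that the cover lies home on its seat all round. Then turn the catch back to point straight in over the cover, and let go; leave the other things on the counter where they are.

Things in the scene. Friction and masses are not known exactly. Their poses are not given: they have to be found in the camera images.
- trap_box: Fixed steel box, open on top, 166 (x) x 126 (y) mm, 4 mm walls; opening 158 x 118 mm. Origin: centre of underside; z up. Its -x (lip) side faces the robot, its +x side has the catch. The cover's seat, a ledge round the opening, is 60 mm above the origin; the walls at +x, +y, -y end at 69 mm. A 34 mm pipe stub sticks out 24 mm on the +y side. It stands left or right of the stand.
- box_lip (a point): Middle of the free edge of the box's lip, on its underside: box frame x = -63, z = 70 mm; axes as the box. The full-width lip is 5 mm thick and covers the opening's last 16 mm, from here to the inner wall face at x = -79 mm. The slot between seat and lip is 10 mm high. The cover is seated with its middle at the box's middle, 12 mm under the lip (4 mm play each way)
- catch (a joint): Swivel catch on the box, rad, about a vertical pivot at box frame x = 93, y = 0 mm. 0: its 45 mm arm points along the box's -x, in over the opening; grows as the arm swings towards the box's -y; 1.57: along -y, clear. Stops at -0.1 and 1.8. Stays where left; about 1 N at the peg turns it. Arm 14 mm wide, 70.5 to 76.5 mm above the box's origin
- catch_peg (a point): Upright round peg on the catch's arm, 12 mm thick, 34 mm tall, 38 mm from the pivot. The point is on its axis, 98.5 mm above the box's origin and 12 mm below the peg's top, where to grip it. It can turn between the fingers
- cover_grip (a point): Centre of the bar of the cover's strap handle. Bar 12 x 12 mm, 64 mm along the cover's y, 36 mm (along its z) above the middle of the plate's underside; 24 mm free under it, 48 mm between its posts. Aluminium plate 150 (x) x 110 (y) x 6 mm, 0.2 to 0.45 kg. z: out of the handle side; -x: tongue end. It starts on the stand's 24 degree slope, tongue low and towards the robot
- cover_tongue (a point): Middle of the cover's tongue edge, at x = -75 mm, half-way through the 6 mm plate (z = 3 mm above the underside). The tongue is the last 15 mm of the plate and 80 mm wide; this edge goes under the lip.
- cover_heel (a point): Middle of the cover's other end edge, x = +75 mm, half-way through the plate; the end that the catch holds down.
- stand: Dark steel sloping stand, fixed, about 150 x 90 mm, highest point 93 mm. Origin: centre of its underside. Its two rails rise 24 degrees (0.42 rad) towards its +x; the cover lies on them, against a low stop at the -x end that stands 4 mm above the plate's top face.
- work_valve: Bystander to leave alone: brass ball valve with a flat lever, 44x133x70 mm. Origin: centre of its underside.
- flux_tin: Bystander to leave alone: round tin, 62 mm across, 34 mm high. Origin: centre of its underside.
- nipple_brass: Bystander to leave alone: short brass pipe nipple, 25x34x29 mm. Origin: centre of its underside.
- tape_spool_b: Bystander to leave alone: spool of sealing tape, 53 mm across, 16 mm high. Origin: centre of its underside.
- elbow_brass: Bystander to leave alone: brass pipe elbow, 42x39x29 mm. Origin: centre of its underside.
There are look-alikes about, which are no part of the job. Of the things that look like the part that bears cover_grip, the larger one is meant.

How it is judged:
On the way, in this order (a step that is already met when the one before it is completed fails the run):
1. the catch is swung clear of the opening (more than 1.2 rad) (value of joint catch above 1.2 rad), for 0.1 s.
2. the tongue is at least 3 mm under the lip while the cover is still tilted more than 7 degrees, heel up (x of cover_tongue in the frame of trap_box between -0.084 and -0.066 m and z of cover_tongue in the frame of trap_box between 0.056 and 0.072 m and y of cover_tongue in the frame of trap_box between -0.012 and 0.012 m and angle between cover_grip's own z axis and vertical above 0.12 rad and z of cover_heel in the frame of trap_box above 0.075 m), for 0.05 s.
3. the cover lies on its seat at both ends, with the catch still clear (x of cover_tongue in the frame of trap_box below -0.069 m and z of cover_tongue in the frame of trap_box between 0.059 and 0.0665 m and z of cover_heel in the frame of trap_box between 0.059 and 0.0665 m and y of cover_tongue in the frame of trap_box between -0.007 and 0.007 m and y of cover_heel in the frame of trap_box between -0.007 and 0.007 m and value of joint catch above 1 rad), for 0.2 s.
At the end, for the whole second after the job is handed in: The cover lies on its seat: tongue at least 6 mm under the lip, both end edges within 3.5 mm of seated height (63 mm above the box's origin), within 7 mm sideways of the box's middle, less than 1.7 degrees out of level; the catch points in over the cover (less than 0.2 rad), at rest (x of cover_tongue in the frame of trap_box below -0.069 m and z of cover_tongue in the frame of trap_box between 0.059 and 0.0665 m and z of cover_heel in the frame of trap_box between 0.059 and 0.0665 m and y of cover_tongue in the frame of trap_box between -0.007 and 0.007 m and y of cover_heel in the frame of trap_box between -0.007 and 0.007 m and value of joint catch below 0.2 rad and velocity of joint catch between -0.05 and 0.05 rad/s and angle between cover_grip's own z axis and vertical below 0.03 rad); the robot touches nothing.
It fails at once if a bystander (valve, tin, nipple, tape spool or elbow) is shifted by more than 30 mm (distance of any of work_valve, flux_tin, nipple_brass, tape_spool_b, elbow_brass from where it was at the start of the episode above 0.03 m).
It also fails if it takes over 72 s, if anything falls off the work surface, if the arm or the gripper's body presses on something with over 40 N, if the wrist force passes 120 N, or if a joint passes its speed limit or range.

## Working session

There is one attempt and no reset: what is moved stays moved. The work goes in short steps, Python scripts to look and compute and a tool call to move; the robot and the scene stay as the last step left them, time stands still between calls to the robot, and variables do not carry over. Pictures are saved under pics/ and viewed, and the job is handed in when it is done.

Besides the shell and the picture viewer there is one more tool, called after ">>>" as a command line: name --argument value ..., lists and objects as JSON in quotes. play_rows: Moves the arm, as the interface text tells. Its arguments: {"type":"object","properties":{"targets":{"type":"string"},"grip_force":{"type":"number"}},"required":["targets"]}

```bash
ls; mkdir -p pics; python3 - <<'E'
from cell import status,camera,calibration,arm
import cv2
print(status.get_obs())
for n in ("scene","top","wrist"):
    cv2.imwrite(f"pics/{n}0.png",camera(n)); c=calibration(n); print(n,c)
print(arm.tcp_to_grasp)
E
```

```text
pics
{'time_s': 0.0, 'joints': array([ 1.52919584,  0.50184947, -0.42680591,  1.55149167,  0.220813  ,
        1.13828903, -0.21031837]), 'joint_vel': array([-6.35665233e-04,  3.30069801e-04, -3.59142816e-04, -1.32612611e-03,
        1.80413778e-03, -8.17884298e-07,  1.09584485e-03]), 'tau': array([ 4.22431194e-04, -5.69530964e+01, -5.81607297e+00, -2.80945837e+01,
        1.05718762e-02,  1.21968531e-02,  1.12870157e-05]), 'eef_pos': array([ 0.19481713, -0.61937077,  0.2302423 ]), 'tcp_rot': array([-1.33688686,  0.98286249, -0.98027942]), 'contact_force': array([ 0.31936312, -0.59391179, -0.63813726]), 'torque': array([-0.03722308,  0.00141846,  0.04047772]), 'gripper_width': 1.00123274316074}
scene {'fx': 610.0274607362403, 'fy': 610.0274607362403, 'cx': 301.5623439442923, 'cy': 235.30691538802867, 'R': array([[ 0.01662289,  0.99975966,  0.01429316],
       [ 0.87560686, -0.00765387, -0.48296382],
       [-0.48273835,  0.02054344, -0.87552364]]), 't': array([ 0.01813919, -0.40327754,  1.50586228])}
top {'fx': 540.3301399107901, 'fy': 540.3301399107901, 'cx': 324.96280069786656, 'cy': 244.0815535967048, 'R': array([[-0.01222426, -0.99981517,  0.01483901],
       [-0.98532584,  0.0095178 , -0.1704183 ],
       [ 0.17024556, -0.0167045 , -0.98526007]]), 't': array([-0.01755455,  0.50752257,  1.10499898])}
wrist {'fx': 371.64829954431775, 'fy': 371.64829954431775, 'cx': 315.84957087167857, 'cy': 245.6517476098449, 'tool_from_camera': array([[ 9.99999914e-01, -1.40731322e-04, -3.88953692e-04,
        -1.08775641e-04],
       [ 3.32965119e-04, -2.84021235e-01,  9.58817932e-01,
        -1.42418627e-01],
       [-2.45406824e-04, -9.58817980e-01, -2.84021164e-01,
         7.21636019e-02],
       [ 0.00000000e+00,  0.00000000e+00,  0.00000000e+00,
         1.00000000e+00]])}
-0.0187
```

View pics/scene0.png

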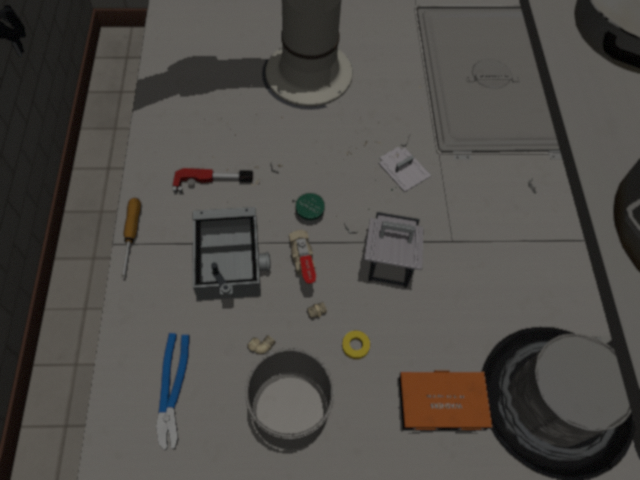

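View pics/top0.png

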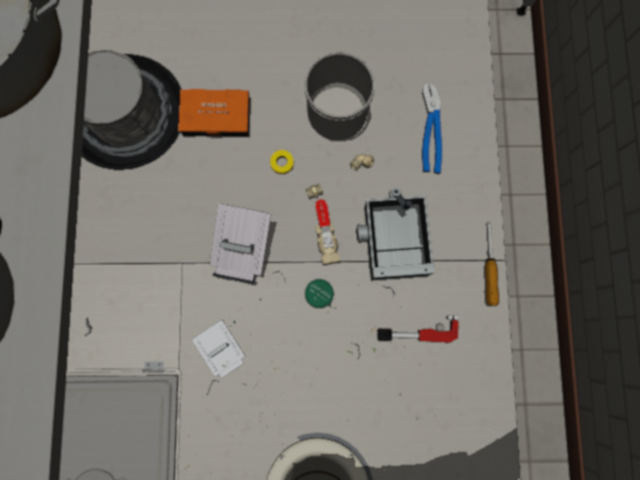

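View pics/wrist0.png

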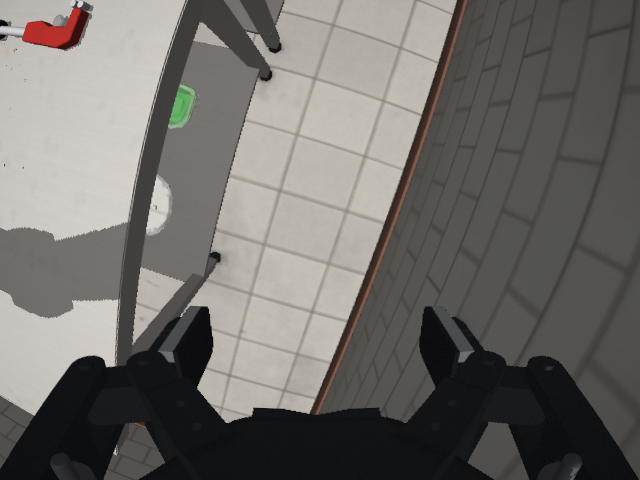

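Both cameras show the box (scene ~(227,252), top ~(398,237)) right of the stand (scene ~(393,248), top ~(240,243)). The small white look-alike plate is nearer the robot. The catch points inwards. I'll enlarge these areas.

```bash
cat > h.py <<'E'
import numpy as np,cv2
from scipy.spatial.transform import Rotation as Ro
from scipy.optimize import least_squares
from cell import status,camera,calibration,arm
def proj(n,X):
    c=calibration(n);p=np.atleast_2d(X)@c['R'].T+c['t']
    return np.c_[c['fx']*p[:,0]/p[:,2]+c['cx'],c['fy']*p[:,1]/p[:,2]+c['cy']]
def ray(n,uv):
    c=calibration(n);d=np.array([(uv[0]-c['cx'])/c['fx'],(uv[1]-c['cy'])/c['fy'],1])
    return -c['R'].T@c['t'],c['R'].T@d
def atz(n,uv,z):
    o,d=ray(n,uv);return o+d*(z-o[2])/d[2]
def projw(X,pos,rot):
    c=calibration('wrist');R=Ro.from_rotvec(rot).as_matrix()
    T=np.eye(4);T[:3,:3]=R;T[:3,3]=pos
    M=np.linalg.inv(T@c['tool_from_camera']);p=np.atleast_2d(X)@M[:3,:3].T+M[:3,3]
    r=np.hypot(p[:,0],p[:,1]);th=np.arctan2(r,p[:,2]);
    return np.c_[c['cx']+c['fx']*th*p[:,0]/r,c['cy']+c['fx']*th*p[:,1]/r]
def crop(img,u0,v0,w,h,s,f):
    cv2.imwrite(f,cv2.resize(img[v0:v0+h,u0:u0+w],None,fx=s,fy=s,interpolation=cv2.INTER_CUBIC))
E
python3 - <<'E'
import cv2
from h import crop
s=cv2.imread('pics/scene0.png');t=cv2.imread('pics/top0.png')
b=lambda i:cv2.convertScaleAbs(i,alpha=1.8)
crop(b(s),180,195,100,110,5,'pics/c1.png');crop(b(s),350,200,85,95,6,'pics/c2.png')
crop(b(t),350,180,95,105,5,'pics/c3.png');crop(b(t),200,195,80,95,6,'pics/c4.png')
E
```

```text
(no output)
```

View pics/c1.png

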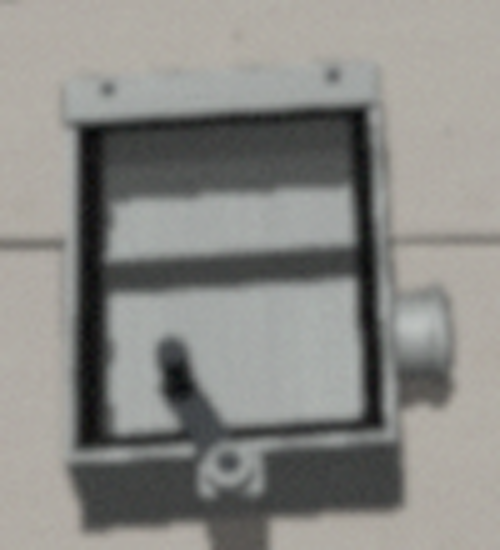

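View pics/c2.png

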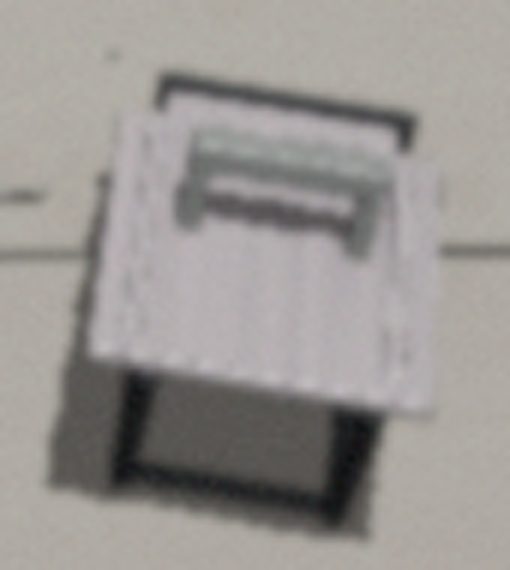

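View pics/c3.png

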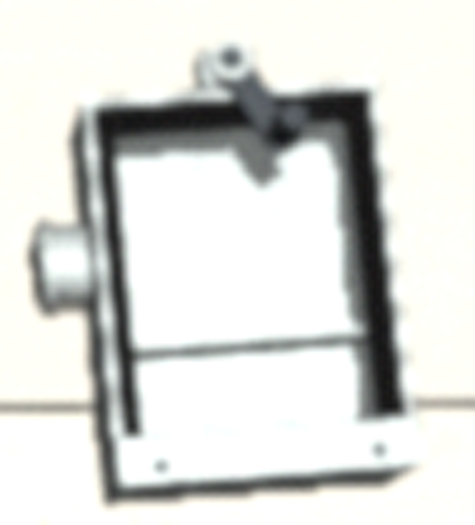

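View pics/c4.png

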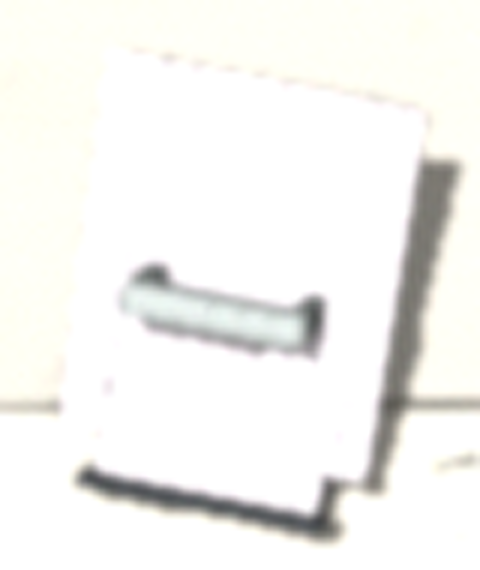

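```bash
cat > fit.py <<'E'
from h import *
def pix(u0,v0,s,l): return [((px+.5)/s-.5+u0,(py+.5)/s-.5+v0) for px,py in l]
bs=pix(180,195,5,[(66,82),(378,65),(70,462),(398,437)]); bt=pix(350,180,5,[(112,488),(415,465),(85,108),(370,93)])
Bs=np.array([(-83,-63,75),(-83,63,75),(83,-63,69),(83,63,69)])/1e3
Bt=np.array([(-83,63,75),(-83,-63,75),(83,63,69),(83,-63,69)])/1e3
def fb(p):
    R=Ro.from_euler('z',p[3]).as_matrix();T=lambda X:X@R.T+p[:3]
    return np.r_[(proj('scene',T(Bs))-bs).ravel(),(proj('top',T(Bt))-bt).ravel(),p[2]*1000]
r=least_squares(fb,[.55,-.15,0,0]);print('box',r.x,np.round(r.fun,1))
cs=pix(350,200,6,[(90,358),(432,412),(122,108),(440,155),(290,158)]); ct=pix(200,195,6,[(108,48),(428,112),(62,408),(372,490),(216,314)])
Cs=np.array([(75,-55,6),(75,55,6),(-60,-55,6),(-60,55,6),(0,0,42)])/1e3
Ct=np.array([(75,55,6),(75,-55,6),(-60,55,6),(-60,-55,6),(0,0,42)])/1e3
def fc(p):
    R=(Ro.from_euler('z',p[3])*Ro.from_euler('y',-p[4])).as_matrix();T=lambda X:X@R.T+p[:3]
    return np.r_[(proj('scene',T(Cs))-cs).ravel(),(proj('top',T(Ct))-ct).ravel()]
r2=least_squares(fc,[.55,.2,.05,0,.42]);print('cover',r2.x,np.round(r2.fun,1))
R=(Ro.from_euler('z',r2.x[3])*Ro.from_euler('y',-r2.x[4])).as_matrix()
print('grip',r2.x[:3]+R@[0,0,.036],'zaxis',R[:,2])
b=r.x;Rb=Ro.from_euler('z',b[3]).as_matrix()
print('pivot',b[:3]+Rb@[.093,0,0])
for n,uv in (('scene',pix(180,195,5,[(172,345)])[0]),('top',pix(350,180,5,[(295,115)])[0])):
    w=atz(n,uv,.11);l=Rb.T@(w-b[:3]);print(n,w,l*1e3,np.arctan2(-l[1],-(l[0]-.093)))
print('px pivot',proj('scene',b[:3]+Rb@[.093,0,.078]))
E
python3 fit.py
```

```text
box [ 0.51879446 -0.17664383 -0.00159838  0.06109417] [ 0.1 -1.5  0.5 -1.8 -0.9 -0.7  0.3 -0.   0.3  0.1  0.6  0.3 -1.5 -1.6
  0.6 -2.6 -1.6]
cover [ 0.51049647  0.15557912  0.0607393  -0.20443296  0.4040251 ] [-1.  -0.6  0.2  0.6 -0.7 -0.2 -0.4  1.  -0.1 -0.7  0.4 -0.1 -0.3 -0.6
 -0.6  2.3 -1.1 -1.3 -0.5 -0.3]
grip [0.49663877 0.15845223 0.0938408 ] zaxis [-0.38493625  0.07980858  0.91948609]
pivot [ 0.61162095 -0.17096561 -0.00159838]
scene [ 0.57921705 -0.19101272  0.11      ] [ 59.43255418 -18.03125559 111.59838096] 0.4929356769302946
top [ 0.57978322 -0.19308911  0.11      ] [ 59.87089165 -20.13833391 111.59838096] 0.5461893263330708
px pivot [[225.84356118 287.02752732]]
```

```bash
cat >> h.py <<'E'
def cur():
    o=status.get_obs();return np.array(o['eef_pos']),Ro.from_rotvec(o['tcp_rot']),o
def tool(yaw,tilt=0,flip=1):
    # tool for cover/box frame yaw, tilt (heel up): tool y=-z_c, x=flip*x_c
    R=(Ro.from_euler('z',yaw)*Ro.from_euler('y',-tilt)).as_matrix()
    y=-R[:,2];x=flip*R[:,0];return Ro.from_matrix(np.c_[x,y,np.cross(x,y)])
def need(p,R):
    q,Rc,o=cur();d=(np.array(p)-q)/.05;w=np.degrees((R*Rc.inv()).as_rotvec())
    n=max(np.abs(d).max()/.95,np.linalg.norm(d)/.98,np.linalg.norm(w)/8.2)
    print('t',round(o['time_s'],2),'pos',np.round(q,4),'total shift',np.round(d,3),'turn',np.round(w,2),'n>=',np.round(n,1),'F',np.round(o['contact_force'],1),'w',round(o['gripper_width'],3))
E
python3 - <<'E'
from h import *
q,R,o=cur();print(np.round(R.as_matrix(),3))
g=arm.tcp_to_grasp
peg=np.array([.5795,-.192,.0985]);
for f in (1,-1):
    need(peg+[0,0,-.0187+.06],tool(.061,0,f))
E
```

```text
[[ 0.3   -0.     0.954]
 [-0.954  0.001  0.3  ]
 [-0.002 -1.     0.   ]]
t 0.15 pos [ 0.1949 -0.6195  0.2305] total shift [ 7.693  8.551 -1.814] turn [-6.000e-02 -8.000e-02  7.603e+01] n>= 11.9 F [ 0.3  1.  -0.1] w 1.001
t 0.15 pos [ 0.1949 -0.6195  0.2305] total shift [ 7.693  8.551 -1.814] turn [-8.0000e-02  6.0000e-02 -1.0397e+02] n>= 12.7 F [ 0.3  1.  -0.1] w 1.001
```

>>> play_rows --targets "0 0 6.3 0.64 0.71 0.2 40;0 0 6.3 0.64 0.71 0.2 40;0 0 6.3 0.64 0.71 0.1 40;0 0 6.3 0.64 0.71 0 40;0 0 6.3 0.64 0.71 0 40;0 0 6.3 0.64 0.71 0 40;0 0 6.3 0.64 0.71 0 40;0 0 6.3 0.64 0.71 0 40;0 0 6.3 0.64 0.71 0 40;0 0 6.3 0.64 0.71 0 40"

```text
time_s: 1.15
eef_pos: [0.5129, -0.2569, 0.2534]
tcp_rot: [-1.575, 0.116, -0.109]
contact_force: [0.9, -0.5, 0.3]
gripper_width: 0.403
```

```bash
python3 - <<'E'
from h import *
need(np.array([.5795,-.192,.22]),tool(.061,0,1))
E
```

```text
t 1.15 pos [ 0.5129 -0.2569  0.2534] total shift [ 1.332  1.299 -0.667] turn [ 0.39 -0.24 11.72] n>= 2.0 F [ 0.9 -0.5  0.3] w 0.403
```

>>> play_rows --targets "0 0 5 0.4 0.4 0 40;0 0 4 0.4 0.4 0 40;0 0 2.5 0.4 0.4 0 40;0 0 0 0.1 0.1 0 40;0 0 0 0 0 0 40"

```text
time_s: 1.65
eef_pos: [0.5838, -0.179, 0.2527]
tcp_rot: [-1.572, -0.062, 0.066]
contact_force: [-0.5, -0.8, 0.2]
gripper_width: 0.405
```

```bash
python3 - <<'E'
from h import *
need(np.array([.5795,-.192,.0798]),tool(.061,0,1))
q,R,o=cur();np.savez('w1.npz',q=q,r=o['tcp_rot'])
cv2.imwrite('pics/w1.png',camera('wrist'))
E
```

```text
t 1.65 pos [ 0.5838 -0.179   0.2527] total shift [-0.086 -0.259 -3.458] turn [ 0.11 -0.13 -1.19] n>= 3.6 F [-0.5 -0.8  0.2] w 0.405
```

View pics/w1.png

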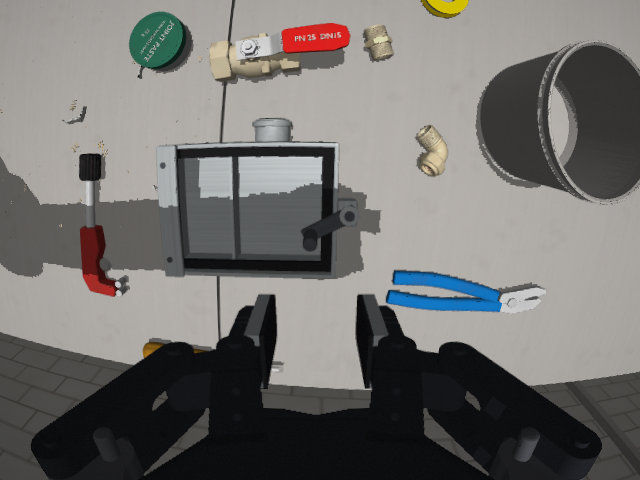

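```bash
python3 - <<'E'
from h import *
i=cv2.convertScaleAbs(cv2.imread('pics/w1.png'),alpha=1.5);crop(i,145,110,240,180,3.3,'pics/w1c.png')
E
```

```text
(no output)
```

View pics/w1c.png

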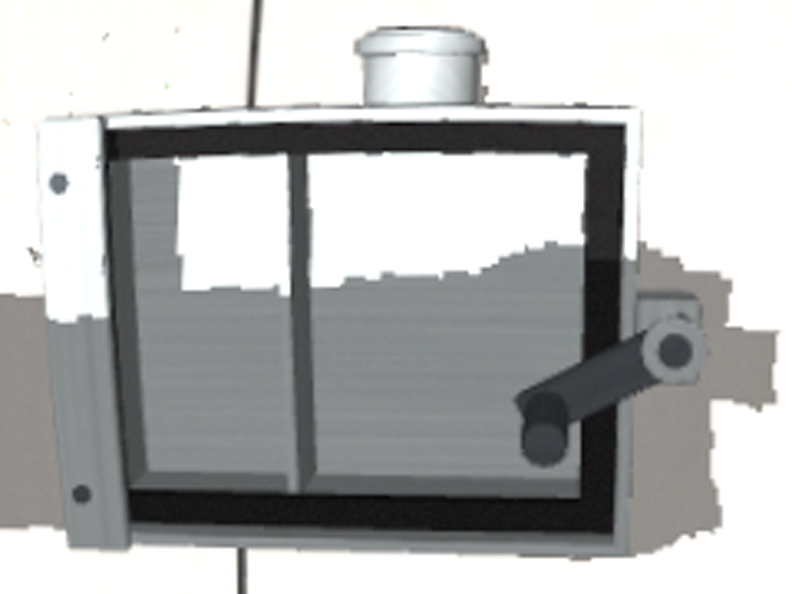

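```bash
cat > fit2.py <<'E'
from h import *
d=np.load('w1.npz')
P=[((a+.5)/3.3-.5+145,(b+.5)/3.3-.5+110) for a,b in [(626,125),(613,533),(40,120),(70,548),(105,117),(132,547),(638,108),(632,553)]]
X=np.array([(79,59,69),(79,-59,69),(-83,63,75),(-83,-63,75),(-63,63,75),(-63,-63,75),(83,63,69),(83,-63,69)])/1e3
def f(p):
    R=Ro.from_euler('z',p[3]).as_matrix();return np.r_[(projw(X@R.T+p[:3],d['q'],d['r'])-P).ravel(),p[2]*500]
r=least_squares(f,[.519,-.177,0,.06]);print(r.x,np.round(r.fun,1))
b=r.x;Rb=Ro.from_euler('z',b[3]).as_matrix();uv=((544.5)/3.3-.5+145,445.5/3.3-.5+110)
def g(a):
    return (projw(b[:3]+Rb@[.093-.038*np.cos(a[0]),-.038*np.sin(a[0]),.1105],d['q'],d['r'])-uv).ravel()
s=least_squares(g,[.5]);a=s.x[0];print('catch',a,s.fun,'peg',b[:3]+Rb@[.093-.038*np.cos(a),-.038*np.sin(a),.0985])
for a in (.8,1.1,1.4,1.65): print(a,b[:3]+Rb@[.093-.038*np.cos(a),-.038*np.sin(a),.0985])
E
python3 fit2.py
```

```text
[ 0.51898605 -0.17695204 -0.00337408  0.06801892] [-0.3 -1.1  0.6  2.  -0.4 -0.1  0.6 -0.3 -0.4 -0.5  0.3  0.7  0.7 -0.4
 -1.1 -0.1 -1.7]
catch 0.5037424193339726 [ 0.80555412 -0.45129369] peg [ 0.57981492 -0.19119349  0.09512592]
0.8 [ 0.58721009 -0.19962706  0.09512592]
1.1 [ 0.59687594 -0.20559024  0.09512592]
1.4 [ 0.60787232 -0.20843064  0.09512592]
1.65 [ 0.61734526 -0.20822009  0.09512592]
```

>>> play_rows --targets "0 0 -0.6 -0.04 -0.12 -0.6 40;0 0 -0.5 -0.04 -0.12 -0.6 40;0 0 0 0 0 -0.6 40;0 0 0 0 0 -0.3 40;0 0 0 0 0 0 40"

```text
time_s: 2.2
eef_pos: [0.5751, -0.201, 0.1454]
tcp_rot: [-1.579, -0.035, 0.041]
contact_force: [-0.1, 0.7, 0.1]
gripper_width: 0.406
```

```bash
python3 - <<'E'
from h import *
need(np.array([.5798,-.1912,.081]),tool(.065,0,1))
E
```

```text
t 2.2 pos [ 0.5751 -0.201   0.1454] total shift [ 0.094  0.197 -1.287] turn [ 0.49 -0.19  0.96] n>= 1.4 F [-0.1  0.7  0.1] w 0.406
```

>>> play_rows --targets "0.4 -0.2 1 0.09 0.19 -0.3 40;0 0 0 0 0 -0.3 40;0 0 0 0 0 -0.2 40;0 0 0 0 0 0 40"

```text
time_s: 2.6
eef_pos: [0.5813, -0.1922, 0.1052]
tcp_rot: [-1.573, -0.054, 0.048]
contact_force: [0.4, -0.9, -1.3]
gripper_width: 0.402
```

```bash
python3 - <<'E'
from h import *
need(np.array([.5798,-.1912,.081]),tool(.065,0,1))
E
```

```text
t 2.6 pos [ 0.5813 -0.1922  0.1052] total shift [-0.031  0.021 -0.483] turn [ 0.16  0.24 -0.  ] n>= 0.5 F [ 0.4 -0.9 -1.3] w 0.402
```

>>> play_rows --targets "0 0 0 -0.03 0.02 -0.25 40;0 0 0 0 0 -0.23 40;0 0 0 0 0 0 40;0 0 0 0 0 0 0;0 0 0 0 0 0 0;0 0 0 0 0 0 0;0 0 0 0 0 0 0" --grip_force 25

```text
time_s: 3.3
eef_pos: [0.5796, -0.1911, 0.0797]
tcp_rot: [-1.574, -0.054, 0.049]
contact_force: [0.1, 0.3, -3.6]
gripper_width: 0.132
```

```bash
python3 - <<'E'
from h import *
need(np.array([.5798,-.1912,.081]),tool(.065,0,1))
E
```

```text
t 3.3 pos [ 0.5796 -0.1911  0.0797] total shift [ 0.004 -0.002  0.026] turn [ 0.2   0.21 -0.03] n>= 0.0 F [ 0.1  0.3 -3.6] w 0.132
```

>>> play_rows --targets "0 0 0 0.07 -0.085 0.02 0;0 0 0 0.075 -0.08 0 0;0 0 0 0.09 -0.07 0 0;0 0 0 0.1 -0.05 0 0;0 0 0 0.11 -0.035 0 0;0 0 0 0.11 -0.02 0 0;0 0 0 0.1 0 0 0;0 0 0 0.09 0.01 0 0;0 0 0 0 0 0 0"

```text
time_s: 4.2
eef_pos: [0.6088, -0.2145, 0.0796]
tcp_rot: [-1.578, -0.035, 0.063]
contact_force: [-1.9, 1.8, -2.8]
gripper_width: 0.13
```

```bash
python3 - <<'E'
from h import *
need(np.array([.6173,-.2082,.081]),tool(.065,0,1))
q,R,o=cur();d=q-np.array([.519,-.177,0])-Ro.from_euler('z',.065).apply([.093,0,0]);l=Ro.from_euler('z',-.065).apply(d)
print('angle',np.arctan2(-l[1],-l[0]),np.hypot(l[0],l[1]))
E
```

```text
t 4.2 pos [ 0.6088 -0.2145  0.0796] total shift [0.171 0.125 0.028] turn [ 0.5  -1.02  0.13] n>= 0.2 F [-1.9  1.8 -2.8] w 0.13
angle 1.4360677109192186 0.04360275928333069
```

>>> play_rows --targets "0 0 0 0.07 0.03 0.02 0;0 0 0 0.07 0.03 0 0;0 0 0 0.06 0.02 0 0;0 0 0 0 0 0 0;0 0 0 0 0 0 40;0 0 0 0 0 0 40;0 0 0 0 0 0 40;0 0 0 0 0 0 40"

```text
time_s: 5.0
eef_pos: [0.621, -0.2139, 0.0817]
tcp_rot: [-1.583, -0.037, 0.059]
contact_force: [0.2, -0.3, 0.1]
gripper_width: 0.4
```

>>> play_rows --targets "0 0 0 0 0 0.3 50;0 0 0 0 0 0.6 60;0 0 0 0 0 0.8 60;0 0 0 0 0 0.8 60;0 0 0 0 0.3 0.5 60;0 0 0 0 0 0 60;0 0 0 0 0 0 60"

```text
time_s: 5.7
eef_pos: [0.6211, -0.197, 0.2435]
tcp_rot: [-1.583, -0.041, 0.057]
contact_force: [0.0, -0.5, 0.1]
gripper_width: 0.597
```

```bash
python3 - <<'E'
from h import *
need(np.array([.4966,.1585,.2]),tool(-.204,.41,1))
q,R,o=cur();np.savez('w2.npz',q=q,r=o['tcp_rot'])
cv2.imwrite('pics/w2.png',camera('wrist'))
E
```

```text
t 5.7 pos [ 0.6211 -0.197   0.2435] total shift [-2.49   7.109 -0.871] turn [ -1.03 -24.13 -14.89] n>= 7.7 F [ 0.  -0.5  0.1] w 0.597
```

View pics/w2.png

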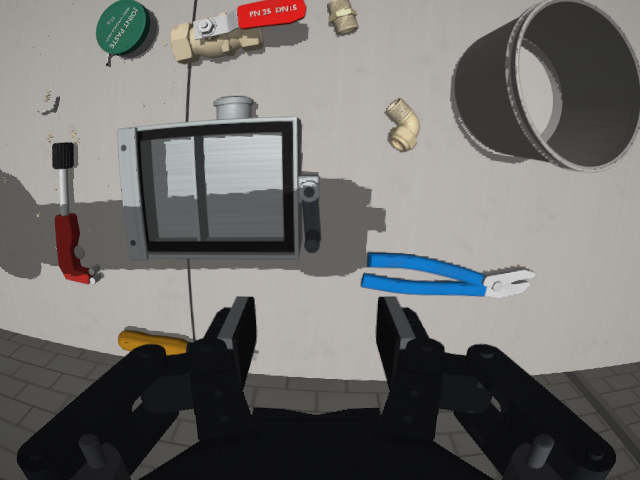

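The catch arm now lies along box −y (pivot at (310,186), peg at (312,243)), clear of the opening. I'll refine the box fit from this second view as well.

```bash
python3 - <<'E'
from h import *
i=cv2.convertScaleAbs(cv2.imread('pics/w2.png'),alpha=1.5);crop(i,110,85,230,185,3.4,'pics/w2c.png')
E
```

```text
(no output)
```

View pics/w2c.png

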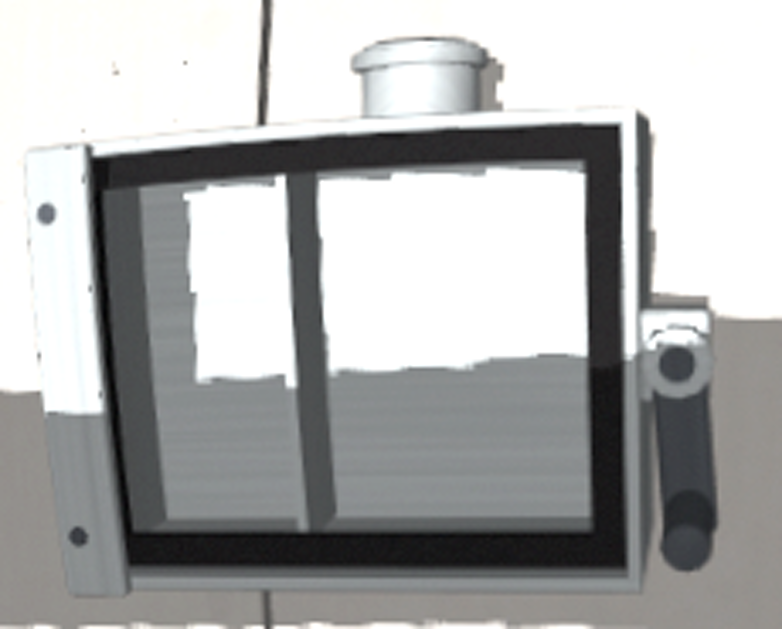

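>>> play_rows --targets "0 -3 -2 -0.3 0.85 0.1 100;0 -3 -2 -0.3 0.9 0.1 100;0 -3 -2 -0.3 0.9 0 100;0 -3 -2 -0.3 0.9 0 100;0 -3 -2 -0.3 0.9 0 100;0 -3 -2 -0.3 0.9 0 100;0 -3 -1 -0.2 0.7 0 100;0 0 0 0 0 0 100;0 0 0 0 0 0 100"

```text
time_s: 6.65
eef_pos: [0.5104, 0.1086, 0.2411]
tcp_rot: [-1.557, -0.135, -0.424]
contact_force: [-0.6, -0.8, -0.1]
gripper_width: 1.004
```

```bash
cat >> fit2.py <<'E'
print('--')
d2=np.load('w2.npz')
P2=[((a+.5)/3.4-.5+110,(b_+.5)/3.4-.5+85) for a,b_ in [(622,125),(627,570),(27,150),(75,595),(88,147),(128,593),(638,110),(640,590)]]
def f2(p):
    R=Ro.from_euler('z',p[3]).as_matrix();return np.r_[(projw(X@R.T+p[:3],d['q'],d['r'])-P).ravel(),(projw(X@R.T+p[:3],d2['q'],d2['r'])-P2).ravel(),p[2]*1000]
r=least_squares(f2,[.519,-.177,0,.06]);print(r.x,np.round(r.fun,1))
E
python3 fit2.py|sed 1,/--/d;python3 - <<'E'
from h import *
q,R,o=cur();np.savez('w3.npz',q=q,r=o['tcp_rot'])
cv2.imwrite('pics/w3.png',camera('wrist'))
need(np.array([.4966,.1585,.2]),tool(-.204,.41,1))
E
```

```text
[ 0.51894501 -0.17701637 -0.0024759   0.06694565] [-0.1 -1.   0.6  2.4 -0.7 -0.2  0.3 -0.1 -0.6 -0.5  0.   0.9  0.9 -0.3
 -1.   0.3 -0.4 -0.6  0.4  1.6 -0.3  0.2 -1.  -0.3  0.2 -1.2  0.9  0.4
 -0.5 -0.9  1.  -0.1 -2.5]
t 6.7 pos [0.5104 0.1087 0.241 ] total shift [-0.276  0.997 -0.821] turn [-1.95 -2.86 -1.27] n>= 1.3 F [-0.8 -0.3 -0.5] w 0.999
```

View pics/w3.png

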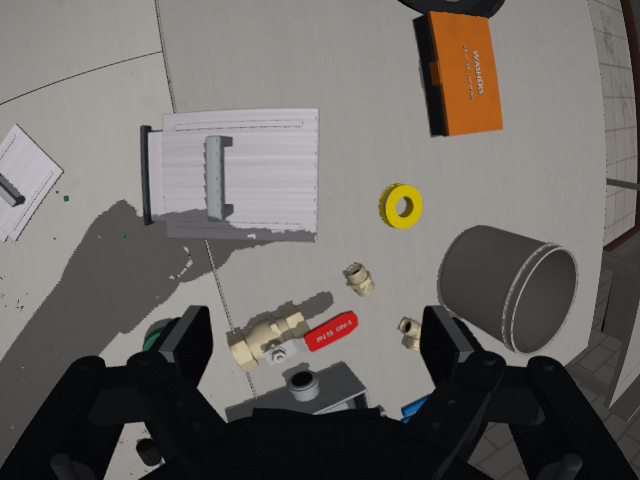

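```bash
python3 - <<'E'
from h import *
i=cv2.convertScaleAbs(cv2.imread('pics/w3.png'),alpha=1.2);crop(i,130,95,200,155,4,'pics/w3c.png')
E
```

```text
(no output)
```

View pics/w3c.png

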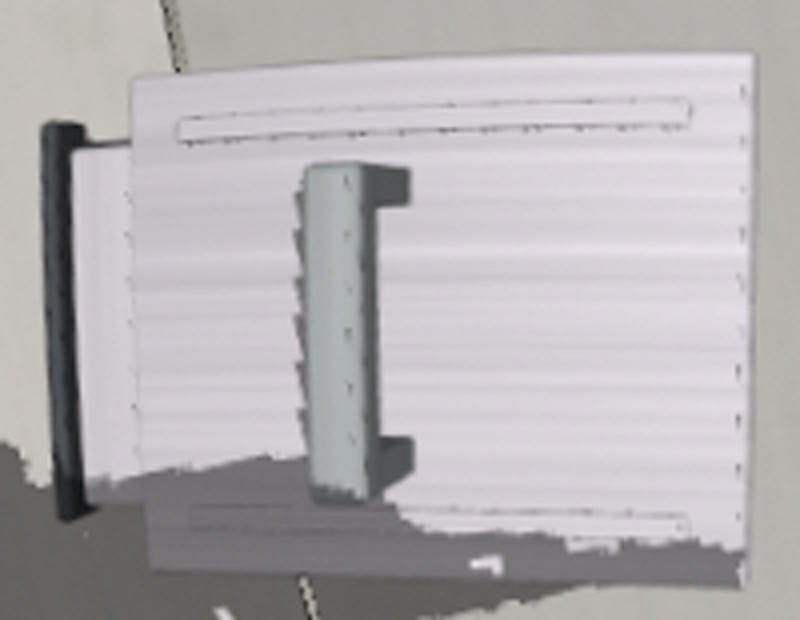

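```bash
cat > fit3.py <<'E'
from h import *
import fit
d=np.load('w3.npz')
P=[((a+.5)/4-.5+130,(b+.5)/4-.5+95) for a,b in [(755,53),(746,585),(132,78),(150,570),(305,168),(360,163),(312,495),(370,490)]]
X=np.array([(75,55,6),(75,-55,6),(-60,55,6),(-60,-55,6),(-6,32,42),(6,32,42),(-6,-32,42),(6,-32,42)])/1e3
def f(p,fix=True):
    R=(Ro.from_euler('z',p[3])*Ro.from_euler('y',-p[4])).as_matrix()
    return np.r_[(projw(X@R.T+p[:3],d['q'],d['r'])-P).ravel(),(p[4]-.419)*200,.5*fit.fc(p)]
r=least_squares(f,[.51,.155,.06,-.2,.42]);print('W',r.x,np.round(r.fun,1))
R=(Ro.from_euler('z',r.x[3])*Ro.from_euler('y',-r.x[4])).as_matrix();g=r.x[:3]+R@[0,0,.036]
print('grip',g,'tcp',g+R@[0,0,-.0187],'pre',g+R@[0,0,.05])
E
python3 fit3.py|sed -n '/W/,$p'
```

```text
W [ 0.50910063  0.15760085  0.05625224 -0.20704535  0.41855649] [-0.8 -0.3 -0.6 -0.5  0.6 -0.1  0.5 -0.9 -0.3 -1.1  1.1 -0.5 -0.   1.1
  0.1  2.6 -0.1 -0.1 -0.4  0.4  0.3  0.   0.3  0.   1.   0.3 -0.2 -0.1
  0.6 -0.6  0.4 -0.6  1.6 -1.  -0.2 -0.6  0.5]
grip [0.49478121 0.16060872 0.0891446 ] tcp [0.50221935 0.15904629 0.07205884] pre [0.47489314 0.16478632 0.13482842]
```

```bash
python3 - <<'E'
from h import *
need([.4749,.1648,.1348],tool(-.207,.4186))
E
```

```text
t 6.7 pos [0.5104 0.1087 0.241 ] total shift [-0.71   1.123 -2.125] turn [-2.05 -3.34 -1.45] n>= 2.6 F [-0.8 -0.3 -0.5] w 0.999
```

>>> play_rows --targets "-0.5 -0.8 -0.4 -0.15 0.25 -0.45 100;-0.5 -0.8 -0.4 -0.15 0.25 -0.45 100;-0.5 -0.8 -0.4 -0.15 0.25 -0.45 100;-0.5 -0.8 -0.4 -0.12 0.2 -0.3 100;0 0 0 0 0 0 100;0 0 0 0 0 0 100"

```text
time_s: 7.3
eef_pos: [0.4864, 0.147, 0.1535]
tcp_rot: [-1.587, -0.146, -0.502]
contact_force: [0.3, -0.6, 0.2]
gripper_width: 1.001
```

```bash
python3 - <<'E'
from h import *
need([.4749,.1648,.1348],tool(-.207,.4186))
need([.5022,.1590,.0721],tool(-.207,.4186))
E
```

```text
t 7.3 pos [0.4864 0.147  0.1535] total shift [-0.231  0.356 -0.375] turn [-0.05 -0.35  1.29] n>= 0.6 F [ 0.3 -0.6  0.2] w 1.001
t 7.3 pos [0.4864 0.147  0.1535] total shift [ 0.315  0.24  -1.629] turn [-0.05 -0.35  1.29] n>= 1.7 F [ 0.3 -0.6  0.2] w 1.001
```

>>> play_rows --targets "0 -0.3 1 -0.2 0.32 -0.3 70;0 0 0 0 0 0 70;0 0 0 0 0 0 70"

```text
time_s: 7.6
eef_pos: [0.4807, 0.1592, 0.1403]
tcp_rot: [-1.584, -0.158, -0.501]
contact_force: [0.3, 0.0, 0.1]
gripper_width: 0.699
```

```bash
python3 - <<'E'
from h import *
need([.5022,.1590,.0721],tool(-.207,.4186))
q,R,o=cur();np.savez('w4.npz',q=q,r=o['tcp_rot'])
cv2.imwrite('pics/w4.png',camera('wrist'))
E
```

```text
t 7.6 pos [0.4807 0.1592 0.1403] total shift [ 0.431 -0.004 -1.364] turn [-0.07  0.02  0.76] n>= 1.5 F [0.3 0.  0.1] w 0.699
```

View pics/w4.png

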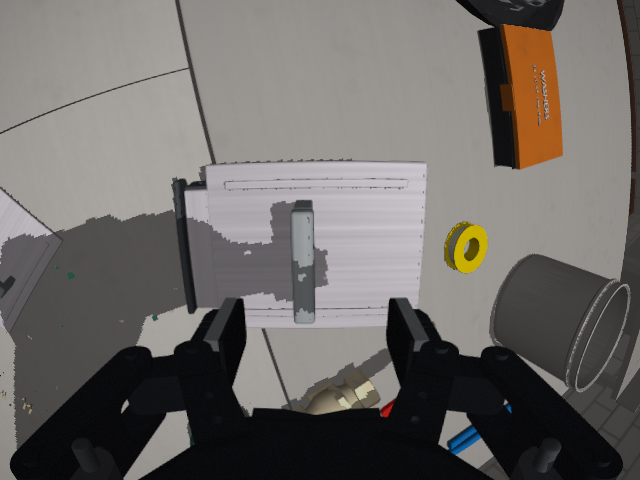

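>>> play_rows --targets "0 0 0.7 -0.16 0.12 0 70;0 0 0 0.08 -0.02 -0.18 70;0 0 0 0.12 -0.03 -0.27 70;0 0 0 0.12 -0.03 -0.27 70;0 0 0 0.08 -0.01 -0.18 70;0 0 0 0 0 0 70"

```text
time_s: 8.25
eef_pos: [0.4966, 0.1584, 0.0993]
tcp_rot: [-1.58, -0.169, -0.502]
contact_force: [0.5, 0.9, 0.3]
gripper_width: 0.7
```

```bash
python3 - <<'E'
from h import *
need([.5022,.1590,.0721],tool(-.207,.4186))
E
```

```text
t 8.25 pos [0.4966 0.1584 0.0993] total shift [ 0.112  0.012 -0.544] turn [-0.14  0.51  0.4 ] n>= 0.6 F [0.5 0.9 0.3] w 0.7
```

>>> play_rows --targets "-0.1 0.4 0.3 -0.12 0.06 0 70;0 0 0 0.07 -0.01 -0.18 70;0 0 0 0.08 -0.02 -0.18 70;0 0 0 0.07 -0.02 -0.16 70;0 0 0 0 0 0 70"

```text
time_s: 8.75
eef_pos: [0.5013, 0.1608, 0.0771]
tcp_rot: [-1.58, -0.172, -0.494]
contact_force: [-0.5, 1.0, 0.1]
gripper_width: 0.702
```

```bash
python3 - <<'E'
from h import *
need([.5022,.1590,.0721],tool(-.207,.4186))
E
```

```text
t 8.75 pos [0.5013 0.1608 0.0771] total shift [ 0.018 -0.035 -0.101] turn [-0.12  0.32 -0.02] n>= 0.1 F [-0.5  1.   0.1] w 0.702
```

>>> play_rows --targets "-0.1 0.3 0 0.015 -0.035 -0.1 60;0 0 0 0 0 0 40;0 0 0 0 0 0 0;0 0 0 0 0 0 0;0 0 0 0 0 0 0;0 0 0 0 0 0 0;0 0 0 0 0 0 0" --grip_force 80

```text
time_s: 9.45
eef_pos: [0.5021, 0.1597, 0.0743]
tcp_rot: [-1.581, -0.17, -0.491]
contact_force: [1.2, -0.1, -2.1]
gripper_width: 0.122
```

```bash
python3 - <<'E'
from h import *
need([.5022,.1590,.0721],tool(-.207,.4186))
q,R,o=cur();np.savez('w5.npz',q=q,r=o['tcp_rot'])
cv2.imwrite('pics/w5.png',camera('wrist'))
E
```

```text
t 9.45 pos [0.5021 0.1597 0.0743] total shift [ 0.002 -0.014 -0.045] turn [-0.06  0.13 -0.06] n>= 0.0 F [ 1.2 -0.1 -2.1] w 0.122
```

View pics/w5.png

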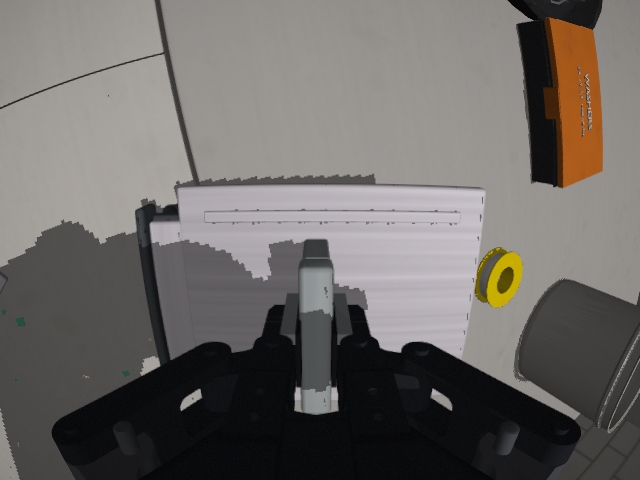

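>>> play_rows --targets "0 0 0 -0.08 0.02 0.18 0;0 0 0 -0.12 0.03 0.27 0;0 0 0 -0.12 0.03 0.27 0;0 0 0 -0.1 0.02 0.5 0;0 0 0 0 0 0.7 0;0 0 0 0 0 0.7 0;0 0 0 0 0 0.4 0;0 0 0 0 0 0 0;0 0 0 0 0 0 0"

```text
time_s: 10.4
eef_pos: [0.4729, 0.1621, 0.2241]
tcp_rot: [-1.59, -0.161, -0.479]
contact_force: [-0.3, 0.5, -2.8]
gripper_width: 0.127
```

```bash
python3 - <<'E'
from h import *
need([.5022,.1590,.0721],tool(-.207,.4186))
q,R,o=cur();np.savez('w6.npz',q=q,r=o['tcp_rot'])
im=camera('wrist');cv2.imwrite('pics/w6.png',im);crop(cv2.convertScaleAbs(im,alpha=1.3),120,160,400,270,2,'pics/w6c.png')
E
```

```text
t 10.4 pos [0.4729 0.1621 0.2241] total shift [ 0.587 -0.062 -3.039] turn [ 0.26 -0.68 -0.06] n>= 3.2 F [-0.3  0.5 -2.8] w 0.127
```

View pics/w6c.png

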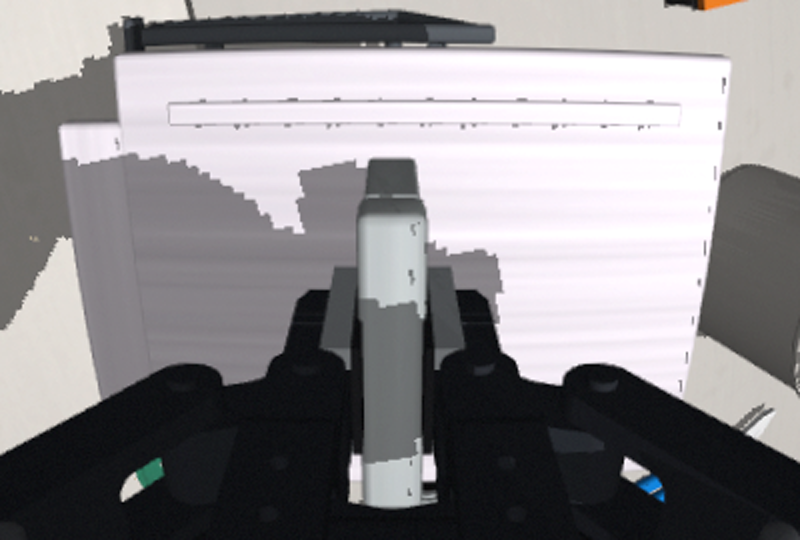

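```bash
cat > fit4.py <<'E'
from h import *
def cov_in_tool(X,p):
    X=np.atleast_2d(X);R0=np.array([[1,0,0],[0,0,-1],[0,1,0]])
    R=R0@Ro.from_rotvec(p[3:]).as_matrix()
    return (X-[0,0,.036])@R.T+[p[0],-.0187+p[1],p[2]]
X=np.array([(-60,55,6),(75,55,6),(-75,40,6),(-6,32,42),(6,32,42),(-6,-32,42),(6,-32,42)])/1e3
def solve(P):
    P=np.array(P)
    f=lambda p:np.r_[(projw(cov_in_tool(X,p),[0,0,0],[0,0,0])-P).ravel(),p[0]*500,p[1]*200,p[3:5]*30]
    return least_squares(f,np.zeros(6))
if __name__=='__main__':
    P=[((a+.5)/2-.5+120,(b+.5)/2-.5+160) for a,b in [(118,55),(728,60),(62,125),(358,214),(427,214),(365,508),(423,508)]]
    r=solve(P);print('mm',np.round(r.x[:3]*1e3,1),'rot',np.round(r.x[3:],4),np.round(r.fun,1))
E
python3 fit4.py
```

```text
mm [-0.1 -1.  -1.8] rot [-0.0147  0.0006 -0.0009] [-0.5  1.1  0.8  0.2 -0.1  0.3 -0.2 -0.3  1.1 -0.3 -0.7 -0.5 -0.4 -0.5
 -0.  -0.2 -0.4  0. ]
```

```bash
cat >> h.py <<'E'
BOX=np.array([.519,-.177,-.001]);BY=.067
OFF=np.array([-.0001,-.0187-.001,-.0018])
def cp(xt,zt,th,y=0):
    Rb=Ro.from_euler('z',BY);Rc=Rb*Ro.from_euler('y',-th);T=tool(BY,th)
    tongue=BOX+Rb.apply([xt/1e3,y/1e3,zt/1e3])
    g=tongue+Rc.apply([.075,0,.033]);return g-T.apply(OFF),T
def inv():
    q,R,o=cur();Rc=R*Ro.from_matrix([[1,0,0],[0,0,-1],[0,1,0]])
    g=q+R.apply(OFF);f=lambda X:Ro.from_euler('z',-BY).apply(g+Rc.apply(np.array(X)-[0,0,.036])-BOX)*1e3
    z=Rc.as_matrix()[:,2];x=Rc.as_matrix()[:,0]
    print('tongue',np.round(f([-.075,0,.003]),1),'heel',np.round(f([.075,0,.003]),1),'tilt',np.round(np.arcsin(x[2]),3),'yawerr',np.round(np.arctan2(x[1],x[0])-BY,3),'roll',np.round(Rc.as_matrix()[2,1],3))
E
python3 - <<'E'
from h import *
inv()
need(*cp(-55,150,.419))
E
```

```text
tongue [-85.3 356.7 182.8] heel [ 47.5 320.1 242.3] tilt 0.407 yawerr -0.269 roll -0.007
t 10.45 pos [0.4728 0.1623 0.2238] total shift [ 1.085 -6.739 -0.642] turn [ 0.35 -0.7  15.6 ] n>= 7.1 F [-0.8 -0.4 -3. ] w 0.126
```

>>> play_rows --targets "0 0 1 0.05 -0.4 0 0;0 0 2 0.1 -0.7 0 0;0 -0.1 2 0.1 -0.7 0 0;0 -0.1 2 0.15 -0.75 0 0;0 -0.1 2 0.15 -0.75 0 0;0 -0.1 2 0.15 -0.75 0 0;0 -0.1 2 0.15 -0.7 0 0;0 -0.1 1 0.1 -0.5 0 0;0 0 0 0 -0.2 0 0;0 0 0 0 0 0 0"

```text
time_s: 11.45
eef_pos: [0.5038, -0.1048, 0.2036]
tcp_rot: [-1.539, -0.333, -0.264]
contact_force: [-0.2, 0.9, -2.7]
gripper_width: 0.12
```

```bash
python3 - <<'E'
from h import *
inv()
need(*cp(-55,110,.419))
E
```

```text
tongue [-75.2  72.8 164.3] heel [ 64.1  69.6 220.1] tilt 0.381 yawerr -0.023 roll 0.002
t 11.45 pos [ 0.5038 -0.1048  0.2036] total shift [ 0.466 -1.398 -1.038] turn [-0.   -2.18  1.27] n>= 1.8 F [-0.2  0.9 -2.7] w 0.12
```

>>> play_rows --targets "0 -0.5 0.3 0.1 -0.3 0 0;0 -0.5 0.3 0.12 -0.4 0 0;0 -0.5 0.3 0.12 -0.4 0 0;0 -0.5 0.2 0.1 -0.25 -0.2 0;0 0 0 0 0 -0.2 0;0 0 0 0 0 0 0;0 0 0 0 0 0 0"

```text
time_s: 12.15
eef_pos: [0.5191, -0.1628, 0.1716]
tcp_rot: [-1.521, -0.366, -0.252]
contact_force: [-0.2, 0.4, -3.1]
gripper_width: 0.126
```

```bash
python3 - <<'E'
from h import *
inv()
need(*cp(-55,90,.419))
q,R,o=cur();np.savez('w7.npz',q=q,r=o['tcp_rot'])
im=camera('wrist');cv2.imwrite('pics/w7.png',im)
E
```

```text
tongue [-63.1  12.2 131.3] heel [ 75.3  12.8 189.2] tilt 0.396 yawerr 0.004 roll 0.012
t 12.15 pos [ 0.5191 -0.1628  0.1716] total shift [ 0.159 -0.237 -0.797] turn [-0.61 -1.37 -0.54] n>= 0.9 F [-0.2  0.4 -3.1] w 0.126
```

View pics/w7.png

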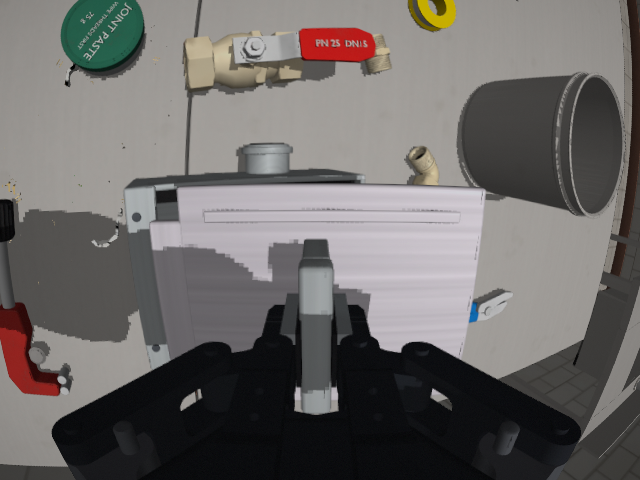

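The picture shows the cover held over the box: its tongue edge is at (155–180, 225), right of the lip screws at (137,216) and (155,349). The grip is unchanged. I'll line it up and lower it.

>>> play_rows --targets "-0.6 -1.3 -0.5 0.16 -0.24 -0.15 0;0 0 0 0 0 -0.25 0;0 0 0 0 0 -0.2 0;0 0 0 0 0 0 0;0 0 0 0 0 0 0"

```text
time_s: 12.7
eef_pos: [0.528, -0.1703, 0.1424]
tcp_rot: [-1.531, -0.386, -0.27]
contact_force: [-0.5, 0.1, -2.6]
gripper_width: 0.125
```

```bash
python3 - <<'E'
from h import *
inv()
need(*cp(-55,78,.419))
E
```

```text
tongue [-53.8   3.7 100.7] heel [ 83.2   4.9 161.7] tilt 0.419 yawerr 0.008 roll -0.002
t 12.7 pos [ 0.528  -0.1703  0.1424] total shift [-0.018 -0.087 -0.453] turn [ 0.09  0.   -0.45] n>= 0.5 F [-0.5  0.1 -2.6] w 0.125
```

>>> play_rows --targets "0 0 -0.45 -0.02 -0.09 -0.15 0;0 0 0 0 0 -0.2 0;0 0 0 0 0 -0.1 0;0 0 0 0 0 0 0"

```text
time_s: 13.1
eef_pos: [0.5275, -0.1756, 0.1193]
tcp_rot: [-1.534, -0.381, -0.278]
contact_force: [-0.8, -0.8, -3.8]
gripper_width: 0.126
```

```bash
python3 - <<'E'
from h import *
inv()
need(*cp(-55,70,.419))
q,R,o=cur();np.savez('w8.npz',q=q,r=o['tcp_rot'])
im=camera('wrist');cv2.imwrite('pics/w8.png',im);crop(cv2.convertScaleAbs(im,alpha=1.3),110,160,400,270,2,'pics/w8c.png')
s=camera('scene');crop(cv2.convertScaleAbs(s,alpha=1.5),170,180,110,130,4.5,'pics/s8.png')
E
```

```text
tongue [-54.5  -1.   77.5] heel [ 82.4  -1.  138.8] tilt 0.42 yawerr 0.0 roll -0.003
t 13.1 pos [ 0.5275 -0.1756  0.1193] total shift [-0.009  0.018 -0.153] turn [0.17 0.1  0.06] n>= 0.2 F [-0.8 -0.8 -3.8] w 0.126
```

View pics/w8c.png

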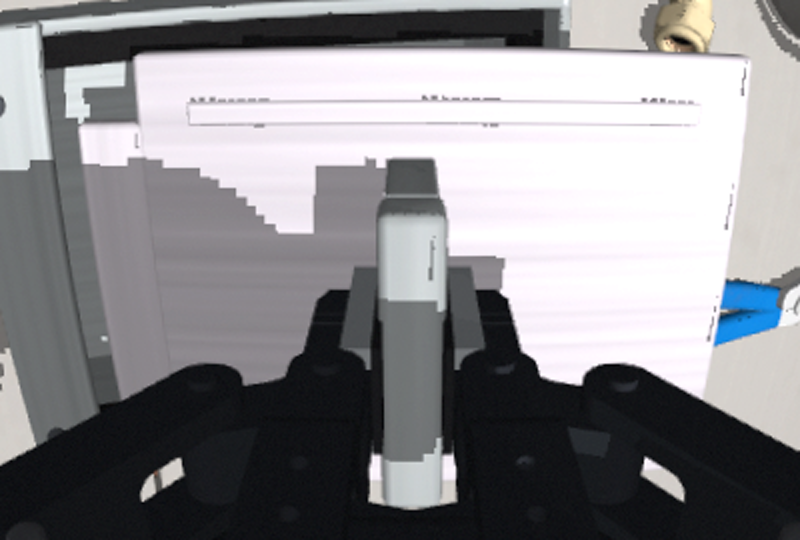

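View pics/s8.png

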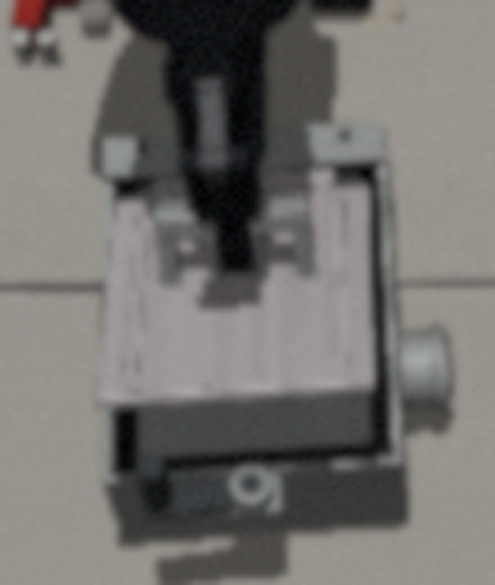

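```bash
python3 - <<'E'
from h import *
d=np.load('w8.npz');Rb=Ro.from_euler('z',BY)
for X in [(-63,63,75),(-63,0,75),(83,63,69),(79,59,69)]:
    print(X,np.round(((projw(BOX+Rb.apply(np.array(X)/1e3),d['q'],d['r'])[0]-[110,160])*2),1))
E
```

```text
(-63, 63, 75) [40.6 20. ]
(-63, 0, 75) [ 72.4 277.8]
(83, 63, 69) [570.5  -6.2]
(79, 59, 69) [559.2   7.1]
```

```bash
python3 - <<'E'
from h import *
P=[(-55,66.5,.419),(-58,66.5,.30),(-62,66,.22),(-68,64.5,.17),(-72,64,.16)]
a=[cp(*p) for p in P]; need(*a[0])
for (p,T),(p2,T2) in zip(a,a[1:]): print(np.round((p2-p)/.05,3),np.round(np.degrees((T2*T.inv()).as_rotvec()),2))
E
```

```text
t 13.2 pos [ 0.5279 -0.1756  0.12  ] total shift [-0.018  0.018 -0.236] turn [0.19 0.15 0.05] n>= 0.2 F [-0.1 -0.7 -3.6] w 0.122
[ 0.032  0.002 -0.156] [-0.46  6.8  -0.  ]
[-0.028 -0.002 -0.121] [-0.31  4.57  0.  ]
[-0.092 -0.006 -0.101] [-0.19  2.86  0.  ]
[-0.075 -0.005 -0.024] [-0.04  0.57 -0.  ]
```

>>> play_rows --targets "0.2 0.1 0 -0.02 0.02 -0.12 0;0 0 0 0 0 -0.12 0;0 0 0 0 0 0 0;-0.15 2.3 0 0.01 0 -0.05 0;-0.15 2.3 0 0.01 0 -0.05 0;-0.15 2.2 0 0.01 0 -0.05 0;0 0 0 0 0 0 0"

```text
time_s: 13.9
eef_pos: [0.5282, -0.175, 0.0991]
tcp_rot: [-1.548, -0.283, -0.182]
contact_force: [0.5, 0.8, -3.9]
gripper_width: 0.123
```

```bash
python3 - <<'E'
from h import *
inv();need(*cp(-58,66.5,.3));need(*cp(-62,66,.22))
E
```

```text
tongue [-58.6  -0.3  65.4] heel [ 84.8  -0.6 109.3] tilt 0.297 yawerr -0.002 roll 0.0
t 13.9 pos [ 0.5282 -0.175   0.0991] total shift [0.01  0.01  0.027] turn [ 0.   -0.18  0.14] n>= 0.0 F [ 0.5  0.8 -3.9] w 0.123
t 13.9 pos [ 0.5282 -0.175   0.0991] total shift [-0.019  0.008 -0.094] turn [-0.3   4.39  0.14] n>= 0.5 F [ 0.5  0.8 -3.9] w 0.123
```

>>> play_rows --targets "0 0 0 -0.05 0.01 0 0;-0.15 2.2 0.1 0 0 -0.03 0;-0.15 2.2 0 0.01 0 -0.05 0;0 0 0 0 0 0 0"

```text
time_s: 14.3
eef_pos: [0.5242, -0.1739, 0.094]
tcp_rot: [-1.555, -0.224, -0.12]
contact_force: [1.7, -1.5, -4.6]
gripper_width: 0.125
```

```bash
python3 - <<'E'
from h import *
inv();need(*cp(-66,64.5,.17));need(*cp(-72,64,.16))
E
```

```text
tongue [-65.    1.   65.7] heel [81.4  0.9 98.3] tilt 0.22 yawerr -0.001 roll 0.001
t 14.3 pos [ 0.5242 -0.1739  0.094 ] total shift [ 0.008 -0.018 -0.094] turn [-0.27  2.83  0.04] n>= 0.3 F [ 1.7 -1.5 -4.6] w 0.125
t 14.3 pos [ 0.5242 -0.1739  0.094 ] total shift [-0.106 -0.026 -0.118] turn [-0.31  3.4   0.04] n>= 0.4 F [ 1.7 -1.5 -4.6] w 0.125
```

>>> play_rows --targets "-0.1 1.4 0 0.01 -0.01 -0.05 0;-0.1 1.4 0 0 -0.01 -0.04 0;0 0 0 0 0 0 0;0 0 0 -0.05 0 0 0;0 0.3 0 -0.05 0 -0.01 0;0 0 0 0 0 0 0"

```text
time_s: 14.9
eef_pos: [0.5175, -0.1752, 0.0882]
tcp_rot: [-1.559, -0.178, -0.077]
contact_force: [0.5, -0.6, -3.2]
gripper_width: 0.129
```

```bash
python3 - <<'E'
from h import *
inv();need(*cp(-72,64,.16))
E
```

```text
tongue [-73.4   0.3  63.9] heel [74.7 -0.1 88.1] tilt 0.162 yawerr -0.002 roll 0.003
t 14.9 pos [ 0.5175 -0.1752  0.0882] total shift [ 0.029  0.001 -0.001] turn [-0.16  0.13  0.11] n>= 0.0 F [ 0.5 -0.6 -3.2] w 0.129
```

```bash
python3 - <<'E'
from h import *
im=camera('wrist');crop(cv2.convertScaleAbs(im,alpha=1.5),90,150,400,270,2,'pics/w9c.png')
P=[(-75,64,.12),(-75,63.5,.06),(-75,63,0)]
need(*cp(*P[0]));a=[cp(*p) for p in P]
for (p,T),(p2,T2) in zip(a,a[1:]): print(np.round((p2-p)/.05,3),np.round(np.degrees((T2*T.inv()).as_rotvec()),2))
E
```

```text
t 14.95 pos [ 0.5176 -0.1753  0.0882] total shift [-0.014 -0.002 -0.06 ] turn [-0.3   2.43  0.12] n>= 0.3 F [-0.3  0.3 -3.9] w 0.121
[ 0.024  0.002 -0.098] [-0.23  3.43 -0.  ]
[ 0.019  0.001 -0.1  ] [-0.23  3.43  0.  ]
```

View pics/w9c.png

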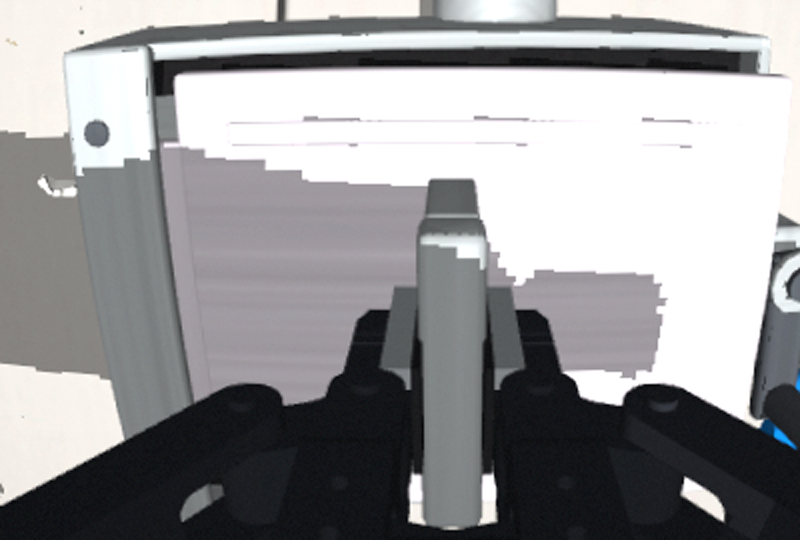

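The lip edge (x≈160–190 in the crop) covers the tongue, and the gap to the +y wall is even, so the tongue is hooked. I'll swing the heel down.

>>> play_rows --targets "-0.2 1.2 0.1 -0.01 0 -0.03 0;-0.1 1.2 0 -0.01 0 -0.03 0;-0.1 1.7 0 0.01 0 -0.05 0;-0.1 1.7 0 0.01 0 -0.05 0;0 0 0 0 0 0 0"

```text
time_s: 15.45
eef_pos: [0.5181, -0.1756, 0.0801]
tcp_rot: [-1.569, -0.095, 0.009]
contact_force: [-0.7, -0.5, -4.0]
gripper_width: 0.124
```

```bash
python3 - <<'E'
from h import *
inv();need(*cp(-75,63,0.02));need(*cp(-75,63,0))
E
```

```text
tongue [-75.1  -0.3  63.8] heel [74.7 -0.4 71.9] tilt 0.055 yawerr -0.001 roll -0.001
t 15.45 pos [ 0.5181 -0.1756  0.0801] total shift [ 0.013  0.007 -0.067] turn [-0.09  1.98  0.03] n>= 0.2 F [-0.7 -0.5 -4. ] w 0.124
t 15.45 pos [ 0.5181 -0.1756  0.0801] total shift [ 0.018  0.008 -0.097] turn [-0.17  3.12  0.03] n>= 0.4 F [-0.7 -0.5 -4. ] w 0.124
```

>>> play_rows --targets "-0.05 1.2 0 0.01 0 -0.04 0;-0.05 1.2 0 0.01 0 -0.04 0;0 0.7 0 0 0 -0.03 0;0 0 0 0 0 0 0;0 0 0 0 0 0 0"

```text
time_s: 15.95
eef_pos: [0.5195, -0.1754, 0.0741]
tcp_rot: [-1.569, -0.049, 0.056]
contact_force: [-0.8, 0.1, -2.3]
gripper_width: 0.123
```

```bash
python3 - <<'E'
from h import *
inv();need(*cp(-75,63,0))
E
```

```text
tongue [-74.6  -0.2  62. ] heel [75.4 -0.2 61.5] tilt -0.004 yawerr -0.0 roll 0.001
t 15.95 pos [ 0.5195 -0.1754  0.0741] total shift [-0.01   0.004  0.025] turn [-0.05 -0.23  0.  ] n>= 0.0 F [-0.8  0.1 -2.3] w 0.123
```

>>> play_rows --targets "0 0 0 0 0 -0.02 0;0 0 0 0 0 -0.02 0;0 0 0 0 0 0 0;0 0 0 0 0 0 0"

```text
time_s: 16.35
eef_pos: [0.5194, -0.1757, 0.0744]
tcp_rot: [-1.57, -0.05, 0.054]
contact_force: [0.6, 0.1, -4.1]
gripper_width: 0.126
```

```bash
python3 - <<'E'
from h import *
inv();need(*cp(-75,63,0))
E
```

```text
tongue [-74.6  -0.5  62.3] heel [75.4 -0.6 61.9] tilt -0.003 yawerr -0.001 roll 0.0
t 16.35 pos [ 0.5194 -0.1757  0.0744] total shift [-0.009  0.01   0.018] turn [ 0.01 -0.15  0.04] n>= 0.0 F [ 0.6  0.1 -4.1] w 0.126
```

>>> play_rows --targets "0 0 0 0 0 -0.05 0;0 0 0 0 0 -0.05 0;0 0 0 0 0 -0.05 0"

```text
time_s: 16.65
eef_pos: [0.5196, -0.1758, 0.0738]
tcp_rot: [-1.573, -0.049, 0.054]
contact_force: [-9.6, 2.8, 21.2]
gripper_width: 0.125
```

```bash
python3 - <<'E'
from h import *
inv();need(*cp(-75,63,0))
im=camera('wrist');crop(cv2.convertScaleAbs(im,alpha=1.5),90,150,400,270,2,'pics/w10c.png')
E
```

```text
tongue [-74.4  -0.6  61.7] heel [75.6 -0.8 61.3] tilt -0.003 yawerr -0.001 roll -0.002
t 16.65 pos [ 0.5196 -0.1758  0.0738] total shift [-0.013  0.013  0.03 ] turn [ 0.15 -0.17  0.07] n>= 0.0 F [-9.6  2.8 21.2] w 0.125
```

View pics/w10c.png

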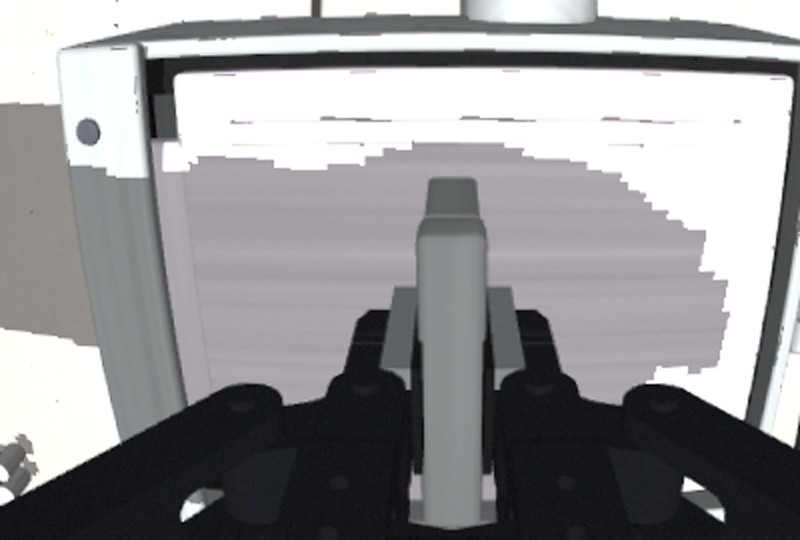

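The plate lies inside the walls with even gaps, and there is a firm downward contact. Releasing now and rising.

>>> play_rows --targets "0 0 0 0 0 0.02 0;0 0 0 0 0 0 30;0 0 0 0 0 0 50;0 0 0 0 0 0 50;0 0 0 0 0 0 50;0 0 0 0 0 0.3 50;0 0 0 0 0 0.6 50;0 0 0 0.1 -0.2 0.8 40;0 0 0 0.3 -0.3 0.7 40;0 0 0 0 0 0 40"

```text
time_s: 17.7
eef_pos: [0.5398, -0.2009, 0.2024]
tcp_rot: [-1.572, -0.051, 0.055]
contact_force: [0.7, -0.5, 0.6]
gripper_width: 0.398
```

>>> play_rows --targets "0 0 0 0.5 -0.3 0.3 40;0 0 0 0.5 -0.2 0 40;0 0 0 0 0 0 40;0 0 0 0 0 0 40"

```text
time_s: 18.1
eef_pos: [0.5891, -0.2255, 0.2203]
tcp_rot: [-1.572, -0.051, 0.055]
contact_force: [-0.3, 0.1, 0.6]
gripper_width: 0.395
```

```bash
python3 - <<'E'
from h import *
q,R,o=cur();np.savez('w11.npz',q=q,r=o['tcp_rot']);print(q,o['time_s'])
im=camera('wrist');cv2.imwrite('pics/w11.png',im);crop(cv2.convertScaleAbs(im,alpha=1.2),100,70,260,200,3,'pics/w11c.png')
E
```

```text
[ 0.58907507 -0.22554239  0.22032989] 18.1
```

View pics/w11c.png

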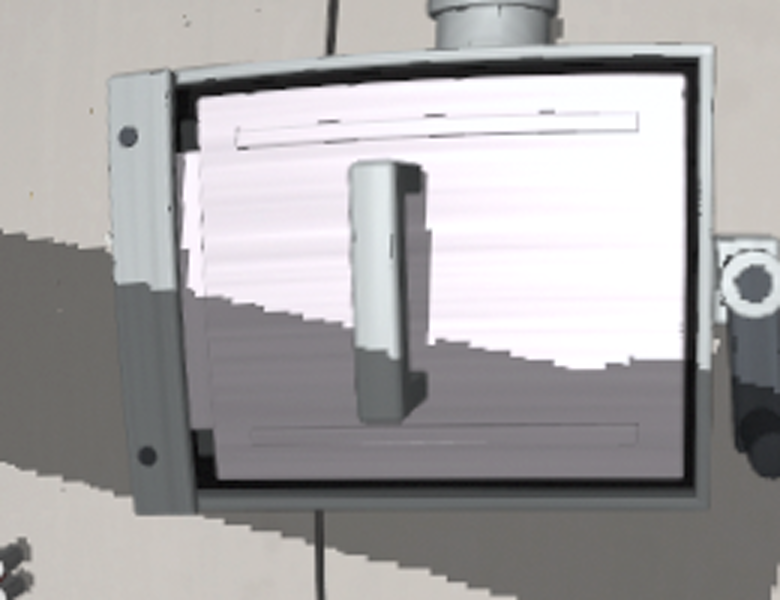

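```bash
python3 - <<'E'
from h import *
d=np.load('w11.npz');Rb=Ro.from_euler('z',BY)
pr=lambda X:(projw(BOX+Rb.apply(np.array(X)/1e3),d['q'],d['r'])[0]-[100,70])*3+1
for X in [(75,55,66),(75,-55,66),(-60,55,66),(-60,-55,66),(-6,32,102),(-6,-32,102),(79,59,69),(-83,-63,75),(-63,-63,75)]: print(X,np.round(pr(X)))
for a in (1.5,1.57,1.65,1.75): print(a,pr([93-38*np.cos(a),-38*np.sin(a),110.5]),BOX+Rb.apply([.093-.038*np.cos(a),-.038*np.sin(a),.0985]))
E
```

```text
(75, 55, 66) [683.  73.]
(75, -55, 66) [681. 479.]
(-60, 55, 66) [193.  98.]
(-60, -55, 66) [214. 481.]
(-6, 32, 102) [344. 161.]
(-6, -32, 102) [354. 424.]
(79, 59, 69) [699.  57.]
(-83, -63, 75) [135. 516.]
(-63, -63, 75) [196. 516.]
1.5 [752.0166339  454.12072417] [ 0.61164708 -0.20877339  0.0975    ]
1.57 [763.32950371 454.57927844] [ 0.61430524 -0.20869042  0.0975    ]
1.65 [776.25269452 454.15797273] [ 0.61732731 -0.20836825  0.0975    ]
1.75 [792.28491364 452.22083969] [ 0.62105285 -0.20762776  0.0975    ]
```

```bash
python3 - <<'E'
from h import *
need([.617,-.208,.13],tool(BY));need([.617,-.208,.0815],tool(BY))
E
```

```text
t 18.15 pos [ 0.5888 -0.2255  0.2201] total shift [ 0.564  0.349 -1.802] turn [ 0.1  -0.18 -0.04] n>= 2.0 F [-0.3  0.1  0.2] w 0.4
t 18.15 pos [ 0.5888 -0.2255  0.2201] total shift [ 0.564  0.349 -2.772] turn [ 0.1  -0.18 -0.04] n>= 2.9 F [-0.3  0.1  0.2] w 0.4
```

>>> play_rows --targets "0 0 0 0.28 0.17 -0.3 40;0 0 0 0.28 0.17 -0.5 40;0 0 0 0 0 -0.5 40;0 0 0 0 0 -0.3 40;0 0 0 0 0 0 40;0 0 0 0 0 0 40"

```text
time_s: 18.75
eef_pos: [0.6126, -0.2057, 0.1381]
tcp_rot: [-1.571, -0.048, 0.059]
contact_force: [-0.4, 0.4, -0.0]
gripper_width: 0.4
```

```bash
python3 - <<'E'
from h import *
need([.617,-.208,.0815],tool(BY))
E
```

```text
t 18.75 pos [ 0.6126 -0.2057  0.1381] total shift [ 0.088 -0.047 -1.132] turn [ 0.06 -0.4  -0.08] n>= 1.2 F [-0.4  0.4 -0. ] w 0.4
```

>>> play_rows --targets "0 -0.3 0 0.08 -0.04 -0.3 40;0 0 0 0 0 -0.3 40;0 0 0 0 0 -0.3 40;0 0 0 0 0 -0.12 40;0 0 0 0 0 0 40;0 0 0 0 0 0 40"

```text
time_s: 19.35
eef_pos: [0.6173, -0.2094, 0.085]
tcp_rot: [-1.573, -0.053, 0.051]
contact_force: [-0.7, 0.1, 0.6]
gripper_width: 0.397
```

```bash
python3 - <<'E'
from h import *
need([.617,-.208,.0815],tool(BY))
E
```

```text
t 19.35 pos [ 0.6173 -0.2094  0.085 ] total shift [-0.006  0.028 -0.069] turn [0.15 0.08 0.02] n>= 0.1 F [-0.7  0.1  0.6] w 0.397
```

>>> play_rows --targets "0 0 0 0 0.02 -0.03 0;0 0 0 0 0 0 0;0 0 0 0 0 0 0;0 0 0 0 0 0 0;0 0 0 0 0 0 0;0 0 0 0 0 0 0" --grip_force 25

```text
time_s: 19.95
eef_pos: [0.6176, -0.2082, 0.0838]
tcp_rot: [-1.573, -0.054, 0.051]
contact_force: [0.7, -0.4, -3.4]
gripper_width: 0.131
```

```bash
cat > arc.py <<'E'
from h import *
q,R,o=cur();Rb=Ro.from_euler('z',BY);l=Rb.inv().apply(q-BOX)-[.093,0,0]
a=np.arctan2(-l[1],-l[0]);print(q,'a',a,'r',np.hypot(*l[:2]),o['gripper_width'],np.round(o['contact_force'],1))
pe=lambda a:BOX+Rb.apply([.093-.038*np.cos(a),-.038*np.sin(a),.0845])
prev=q
for t in (1.4,1.2,1.0,.8,.6,.4,.2,0):
    if t<a-.05: print(t,np.round((pe(t)-prev)/.05,3));prev=pe(t)
E
python3 arc.py
```

```text
[ 0.61757164 -0.2082465   0.08379703] a 1.656843141441899 r 0.03791603350064912 0.130610174033601 [ 0.7 -0.4 -3.4]
1.4 [-0.194 -0.006 -0.006]
1.2 [-0.149  0.031  0.   ]
1.0 [-0.14  0.06  0.  ]
0.8 [-0.125  0.086  0.   ]
0.6 [-0.105  0.109  0.   ]
0.4 [-0.082  0.128  0.   ]
0.2 [-0.054  0.142  0.   ]
0 [-0.025  0.15   0.   ]
```

>>> play_rows --targets "0 0 0 -0.1 0 0.02 0;0 0 0 -0.1 0 0 0;0 0 0 -0.15 0.03 0 0;0 0 0 -0.14 0.06 0 0;0 0 0 -0.12 0.085 0 0;0 0 0 0 0 0 0"

```text
time_s: 20.55
eef_pos: [0.5906, -0.2062, 0.0839]
tcp_rot: [-1.58, -0.059, 0.037]
contact_force: [0.4, 2.8, -4.7]
gripper_width: 0.131
```

```bash
python3 arc.py
```

```text
[ 0.59062159 -0.20615238  0.08391298] a 0.9645724322924769 r 0.041228777384040065 0.1312374151560831 [ 0.4  2.8 -4.7]
0.8 [-0.068  0.128 -0.008]
0.6 [-0.105  0.109  0.   ]
0.4 [-0.082  0.128  0.   ]
0.2 [-0.054  0.142  0.   ]
0 [-0.025  0.15   0.   ]
```

>>> play_rows --targets "0 0 0 -0.07 0.12 0 0;0 0 0 -0.1 0.11 0 0;0 0 0 -0.08 0.13 0 0;0 0 0 -0.06 0.14 0 0;0 0 0 0 0.07 0 0;0 0 0 0 0 0 0"

```text
time_s: 21.15
eef_pos: [0.5755, -0.1853, 0.0845]
tcp_rot: [-1.59, -0.057, 0.028]
contact_force: [3.0, -1.2, -6.6]
gripper_width: 0.13
```

```bash
python3 arc.py; python3 - <<'E'
from h import *
need(BOX+Ro.from_euler('z',BY).apply([.055,0,.0845]),tool(BY))
E
```

```text
[ 0.57553125 -0.18534465  0.08445988] a 0.31509726964291207 r 0.03907822425435964 0.13016220612125742 [ 3.  -1.2 -6.6]
0.2 [-0.008  0.091 -0.019]
0 [-0.025  0.15   0.   ]
t 21.15 pos [ 0.5755 -0.1853  0.0845] total shift [-0.033  0.241 -0.019] turn [1.06 1.1  0.77] n>= 0.3 F [ 3.  -1.2 -6.6] w 0.13
```

>>> play_rows --targets "0.4 0.4 0.3 -0.01 0.09 0 0;0.3 0.4 0.2 -0.01 0.1 0 0;0 0 0 -0.01 0.06 0 0;0 0 0 0 0 0 0;0 0 0 0 0 0 0"

```text
time_s: 21.65
eef_pos: [0.574, -0.1743, 0.0845]
tcp_rot: [-1.578, -0.051, 0.045]
contact_force: [0.5, -4.8, -4.2]
gripper_width: 0.127
```

```bash
python3 arc.py; python3 - <<'E'
from h import *
need(BOX+Ro.from_euler('z',BY).apply([.055,0,.0845]),tool(BY))
E
```

```text
[ 0.57401738 -0.17431975  0.08452013] a 0.02660229190774103 r 0.037940041016596156 0.12674364162399346 [ 0.5 -4.8 -4.2]
t 21.65 pos [ 0.574  -0.1743  0.0845] total shift [-0.003  0.02  -0.02 ] turn [0.42 0.24 0.34] n>= 0.1 F [ 0.5 -4.8 -4.2] w 0.127
```

>>> play_rows --targets "0 0 0 0 0.02 0 0;0 0 0 0 0 0 20;0 0 0 0 0 0 40;0 0 0 0 0 0 40;0 0 0 0 0 0 40;0 0 0 0 0 0.3 40;0 0 0 0 0 0.6 40;0 0 0 0 0 0.8 40;0 0 0 0 -0.5 0.8 40;0 0 0 0 0 0 40"

```text
time_s: 22.65
eef_pos: [0.5747, -0.1921, 0.2192]
tcp_rot: [-1.573, -0.059, 0.05]
contact_force: [0.7, -1.7, -0.3]
gripper_width: 0.403
```

```bash
python3 - <<'E'
from h import *
q,R,o=cur();print(q,o['time_s'],o['contact_force'])
o_=o
im=camera('wrist');cv2.imwrite('pics/w12.png',im);crop(cv2.convertScaleAbs(im,alpha=1.2),120,70,260,200,3,'pics/w12c.png')
Rb=Ro.from_euler('z',BY)
pr=lambda X:np.round((projw(BOX+Rb.apply(np.array(X)/1e3),q,o['tcp_rot'])[0]-[120,70])*3+1)
for X in [(75,55,66),(75,-55,66),(-60,55,66),(-60,-55,66),(79,59,69),(79,-59,69),(-63,-63,75),(-63,63,75)]: print(X,pr(X))
for a in (-.1,0,.1,.2): print(a,pr([93-38*np.cos(a),-38*np.sin(a),110.5]),pr([93,0,78]))
E
```

```text
[ 0.57466631 -0.19206489  0.21922691] 22.65 [ 0.65443427 -1.69893854 -0.27103779]
(75, 55, 66) [665. 201.]
(75, -55, 66) [658. 597.]
(-60, 55, 66) [169. 215.]
(-60, -55, 66) [197. 594.]
(79, 59, 69) [681. 186.]
(79, -59, 69) [673. 614.]
(-63, -63, 75) [181. 630.]
(-63, 63, 75) [146. 187.]
-0.1 [590. 423.] [734. 414.]
0 [589. 439.] [734. 414.]
0.1 [590. 455.] [734. 414.]
0.2 [592. 471.] [734. 414.]
```

View pics/w12c.png

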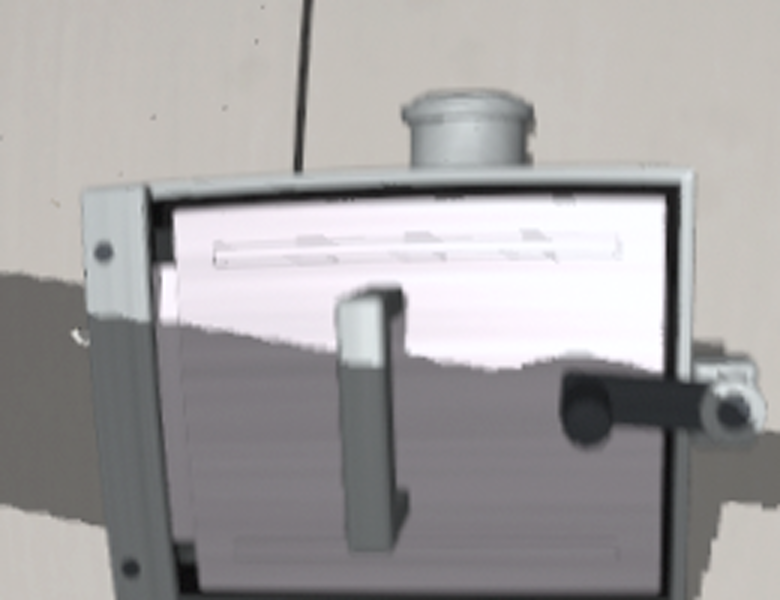

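```bash
python3 - <<'E'
from h import *
q,R,o=cur();print(q,np.abs(o['joint_vel']).max())
im=camera('wrist');crop(cv2.convertScaleAbs(im,alpha=1.2),120,70,260,200,3,'pics/w13c.png')
s=camera('scene');cv2.imwrite('pics/s13.png',s);t=camera('top');cv2.imwrite('pics/t13.png',t)
Rb=Ro.from_euler('z',BY)
pr=lambda X:np.round((projw(BOX+Rb.apply(np.array(X)/1e3),q,o['tcp_rot'])[0]-[120,70])*3+1)
for X in [(75,55,66),(-60,55,66),(79,59,69),(-63,63,75)]: print(X,pr(X))
for a in (-.1,0,.1,.2): print(a,pr([93-38*np.cos(a),-38*np.sin(a),110.5]),pr([93,0,78]))
E
```

```text
[ 0.5737275  -0.18856418  0.21675696] 0.07044764384199034
(75, 55, 66) [670. 217.]
(-60, 55, 66) [172. 228.]
(79, 59, 69) [686. 202.]
(-63, 63, 75) [149. 200.]
-0.1 [594. 442.] [739. 431.]
0 [593. 458.] [739. 431.]
0.1 [594. 474.] [739. 431.]
0.2 [596. 490.] [739. 431.]
```

View pics/w13c.png

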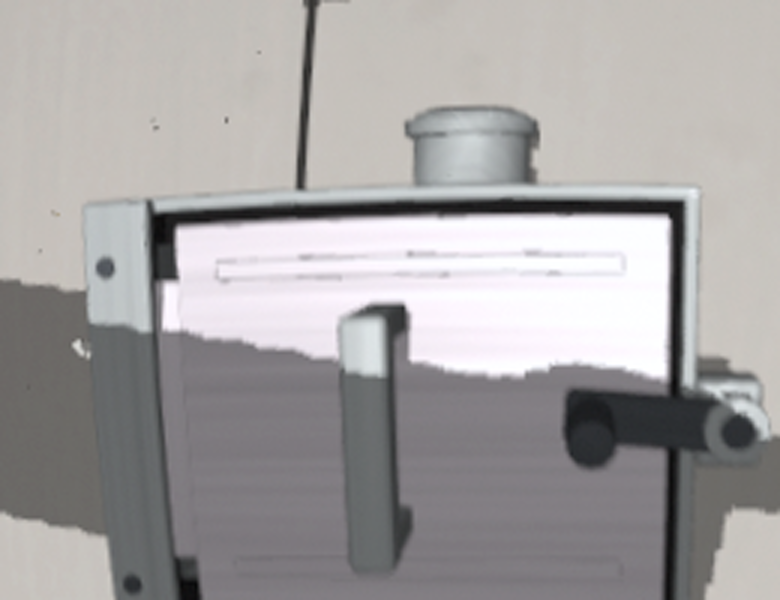

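View pics/t13.png

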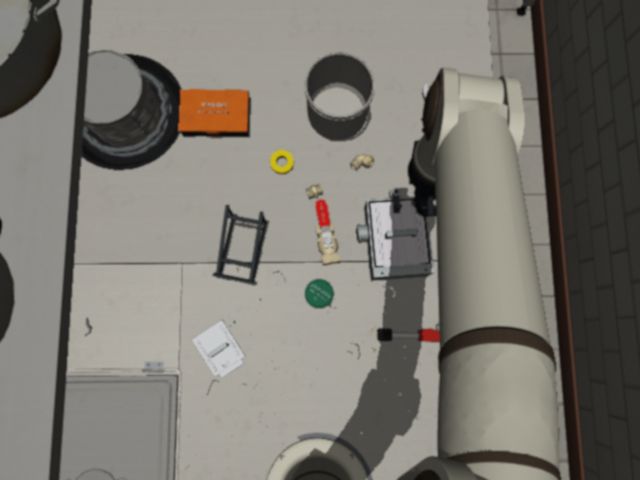

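The cover lies level inside the walls. The catch points in at about −0.1 rad (peg at (592,440), where a catch at 0 would put it at (593,458)). The bystanders in the top view are where they were. I'll settle the arm and hand in.

>>> play_rows --targets "0 0 0 0 0 0.4 40;0 0 0 0 0 0.4 40;0 0 0 0 0 0 40;0 0 0 0 0 0 40;0 0 0 0 0 0 40;0 0 0 0 0 0 40"

```text
time_s: 23.45
eef_pos: [0.565, -0.1805, 0.2423]
tcp_rot: [-1.557, -0.044, 0.081]
contact_force: [-0.2, 0.5, -0.5]
gripper_width: 0.4
```

```bash
python3 - <<'E'
from h import *
q,R,o=cur();print(q,np.abs(o['joint_vel']).max(),o['contact_force'],o['time_s'])
print(arm.hand_in())
E
```

```text
[ 0.56495647 -0.18053011  0.24227131] 0.012514101300951645 [-0.16253279  0.52690784 -0.53099031] 23.45
the job is handed in; nothing more can be done
None
```

The box is closed and I handed the job in at 23.5 s. I swung the catch out to about 1.6 rad and lifted the cover off the stand. I then hooked its tongue under the lip, tilted at about 0.16 rad when fully in, and swung the heel down until it pressed firmly on the seat (about 21 N upward on the tool). After that I turned the catch back in, let go and moved clear.

**Cover:** In the last wrist pictures it lies within the walls, and its corners match the seated position to about 2 mm. The tongue is near x = −74 mm in the box frame.

**Catch:** It did not end exactly straight in. The last picture puts it at about −0.1 rad, which is at its stop on the far side of zero. The arm's own position readings had suggested about 0.03 rad. Both are inside the 0.2 rad limit, so I left it there.

**Bystanders and arm:** The bystanders look unmoved in the top view. The arm was clear and nearly still, with no contact force, when I handed in.

**Height reading:** The cover's tool-based height came out about 1.5 mm below nominal. The camera fits also put the box 1–3 mm low, so I put this down to calibration error.

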